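# Set out machined samples on the granite plate for inspection

### The arm

A 6-joint arm with a two-finger parallel gripper is mounted at the origin on the work surface. World frame = base frame: x ahead of the robot, y to its left, z up, the work surface at z = 0. Lengths are in m, angles in rad, forces in N, time in s.
With the tool pointing down it reaches from about 0.35 to 0.975 m from the base axis. Payload 4.9 kg.
Tool frame: the origin (TCP) lies between the finger pads; the fingertips stand 14 mm ahead of it and the grasp point (between the pads) lies 5 mm behind it; z points along the fingers, y is the line along which they close (so a half turn about z gives the same grasp; the last joint's range is limited). The gripper opens to 85 mm and grips with 20 to 120 N. Pads are 22 mm wide; open, the fingers measure 114 mm over their backs; the gripper's body (76 mm by 85 mm) begins 54 mm behind the grasp point. The pads swing forward as they close: fully open they stand 13 mm farther back than shut.
Start: joints at [1.021, 0.053, 1.613, -0, 1.476, -0.119], TCP at [0.261, 0.568, 0.209] pointing down, gripper open.
Joint ranges: [-3.01, 3.01], [-1.01, 2.22], [0.06, 2.58], [-1.02, 4.17], [0.09, 2.62], [-3.14, 3.14]. Speed limits (rad/s): [2.57, 2.57, 3.14, 3.14, 3.14, 3.14].

### API

Orientations are given as a unit quaternion [x, y, z, w].
In Python, from station import bot, cams, ticket gives the robot as it stands.
- The arm moves only by the tool drive_tool, never from a script. Its arguments are lists of equal length, an entry for each row: "grip": the finger opening in mm, from 0 to 85.4; "travel": the shift along the world's x, y, z each as a share of 25 mm, from -1 to 1, a list of three; "twist": the turn about the world's z as a share of 6 degrees, from -1 to 1. In form: {"grip": [grip, ...], "travel": [[dx, dy, dz], ...], "twist": [twist, ...]}. A call has 1 to 12 rows; each row shifts and turns the commanded pose from where the row before left it; what a row does not reach is not made up. A row lasts 1/12 s, in which the tool goes at most 41.7 mm and 7.16 degrees, less where a joint would pass 70% of its speed; a pose out of reach is approached as far as the arm can. A call with a number of a shift or a turn outside -1 to 1 is refused whole. A call with a gripper value outside its range is refused whole. The fingers move at their own pace and stop on an object; "force" is the grip in N (left out, the last holds). Time passes only in rows, so rows that do not move let the fingers close. It gives the time, the measured TCP pose, the force, the opening and the grip force at its end, in the units of the state.
- bot.read_state(): the state, without advancing time (a new reading comes with each control period).
- cams.grab_frame(name): name is "scene" or "side" or "wrist"; returns the picture (480x640x3 uint8, blue, green, red); there is no depth.
- cams.camera_info(name): a dict with "fx", "fy", "cx", "cy" (pixels), "xyz" and "orientation" of the camera in the world; the wrist camera has in their place "T_tool_cam" (4x4, takes a point from camera to tool coordinates, whose origin is the TCP and whose axes are the flange's). Camera axes: x right, y up, looking along -z (the intrinsics and any distortion apply to the point x, -y, -z); pixel columns grow to the right and rows downward; lengths in m; the calibration is good to about 2 mm. A picture is of the moment at which its call begins: read the wrist's pose just before it. camera_info takes no time and is no camera call.
- ticket.hand_in(): hands the job in; it is judged then, once.
The state is a dict: "time_s": time; "q": joint angles; "joint_vel": joint speeds; "effort": joint torques, N m; "tcp_pos": TCP position; "tool_rot": TCP orientation; "ft_force": force on the tool from outside, world axes, zero at the start; "wrist_torque": the same for the moment, N m; "opening": finger opening in m; "finger_force": force on a finger pad.
Only numpy, scipy, OpenCV 4.12 (cv2) and the standard library are available. Lean on these libraries where they do the work, as an engineer would, in place of code of your own. Each camera call takes 0.05 s, during which the arm holds its last target. There are 200 camera calls.

### The job

Set the machined parts out on the granite plate: lay the ring flat round the upright post, stand the flanged bushing (flange down) on the middle of the riser block, and put the large nut flat and centred on top of the bushing. Put the tool holder upright in front of the V-block (robot's side), lengthwise in line with it, and the small nut flat behind it (far side), both centred on it, square to the plate, with a gap of about 2 cm to the V-block. Leave the calculator and the mouse where they are.

Things in the scene. Friction and masses are not known exactly. Their poses are not given: they have to be found in the camera images.
- ring_mid (a point): Plain steel spacer ring, flat, outer diameter 56 mm, hole 38 mm, 16 mm high. The point is its centre, 8 mm above its underside; z up. It starts standing on the thin mat beside the granite plate.
- bushing_mid (a point): Steel flanged bushing standing upright: flange at the bottom of diameter 48 mm and 8 mm thick, above it a cylinder of diameter 32 mm; 42 mm high in all, flat top (the dark bore is only a mark). The point is its centre, 21 mm above its underside; z up. It starts standing on the thin mat beside the granite plate.
- nut_large_mid (a point): Large steel hexagon nut lying flat: 41 mm across flats (47 mm across corners), 22 mm high, hole 23 mm. The point is its centre, 11 mm above its underside; a pair of flats faces along its x axis (and every 60 degrees from it); z up. It starts standing on the thin mat beside the granite plate.
- nut_small_mid (a point): Small steel hexagon nut lying flat: 24 mm across flats (28 mm across corners), 15 mm high, hole 13 mm. The point is its centre, 7.5 mm above its underside; a pair of flats faces along its x axis (and every 60 degrees from it); z up. It starts standing on the thin mat beside the granite plate.
- holder_mid (a point): Aluminium lathe tool holder: a block 44 mm long with a hooked nose 12 mm long on one end, 56 mm long in all, 28 mm wide (nose 20 mm), 30 mm high, a dark hole mark on top. The point is the middle of its whole length, 15 mm above its underside; x along its length, towards the nose (the full-width block spans x = -28 to +16 mm), y across its width, z up. It starts standing on the thin mat beside the granite plate.
- post: Upright steel post: a round metal foot of diameter 76 mm, 8 mm thick, with a pin of diameter 14 mm in its middle whose top is 45 mm above the underside. The ring lies on the foot, round the pin. Fixed. Origin: centre of its underside, on the granite plate's top. Axes square to the plate: x away from the robot along its short edge, y left along its long edge, z up.
- riser: Riser block: plain flat steel block 56 x 56 mm, 25 mm high. Fixed. Origin: centre of its underside, on the granite plate's top. Axes square to the plate: x away from the robot along its short edge, y left along its long edge, z up. The plate is a fixed black slab 350 x 250 mm, 50 mm thick, its long edge running across in front of the robot.
- vblock: Steel V-block 44 x 44 mm, 40 mm high, with an open V-shaped groove along its x in its top. The front is its -x side, the back its +x side. Fixed. Origin: centre of its underside, on the granite plate's top. Axes square to the plate: x away from the robot along its short edge, y left along its long edge, z up. In a row along y with post and riser, 95 mm apart, any order.
- calculator_mid (a point): Bystander: grey desk calculator 140 x 85 x 14 mm, lying on the desk beyond the work. The point is its centre.
- mouse_mid (a point): Bystander: black computer mouse 100 x 56 x 30 mm on the desk beyond the work. The point is half-way up its centre.

How it is judged:
By the outcome, as a careful person would: the job done as asked, in the order asked, and still so for the second after the job is handed in, with the robot touching nothing.
It also fails if it takes over 125 s, if anything falls off the work surface, if the arm or the gripper's body presses on something with over 40 N, if the wrist force passes 120 N, or if a joint passes its speed limit or range.

## Working session

There is one attempt and no reset: what is moved stays moved. The work goes in short steps, Python scripts to look and compute and a tool call to move; the robot and the scene stay as the last step left them, time stands still between calls to the robot, and variables do not carry over. Pictures are saved under pics/ and viewed, at most 14 in all, crops included, and the job is handed in when it is done.

Besides the shell and the picture viewer there is one more tool, called after "Request:" by a JSON object that holds its "fn" and its "kwargs", one argument or row to a line. drive_tool: Moves the arm, as the interface text tells. Its arguments: {"type":"object","properties":{"grip":{"type":"array","items":{"type":"number"}},"travel":{"type":"array","items":{"type":"array","items":{"type":"number"}}},"twist":{"type":"array","items":{"type":"number"}},"force":{"type":"number"}},"required":["grip","travel","twist"]}

```bash
ls; mkdir -p pics; python3 - <<'E'
from station import bot,cams
import cv2
s=bot.read_state();print(s)
for n in("scene","side","wrist"):
    print(n,cams.camera_info(n)); cv2.imwrite(f"pics/{n}0.png",cams.grab_frame(n))
E
```

```text
pics
{'time_s': 0.0, 'q': array([ 1.02099098e+00,  5.33490058e-02,  1.61429472e+00, -2.51374536e-05,
        1.47597621e+00, -1.19047502e-01]), 'joint_vel': array([-0.00042556, -0.00281306,  0.0015032 ,  0.00095657,  0.00159836,
       -0.00090008]), 'effort': array([ 2.83047648e-04, -3.93656337e+01, -3.70189762e+01, -7.70815041e-05,
        6.67728775e-03, -1.45015076e-05]), 'tcp_pos': array([0.26066001, 0.5673224 , 0.20816749]), 'tool_rot': array([ 2.13716325e-01,  9.76895237e-01, -9.61588352e-04, -3.20886111e-04]), 'ft_force': array([ 0.36626858,  0.12409227, -0.20343856]), 'wrist_torque': array([ 0.00234736,  0.01581308, -0.03611015]), 'finger_force': 0.0, 'opening': 0.08589705404779188}
scene {'fx': 580.6851100322787, 'fy': 580.6851100322787, 'cx': 321.5568576489385, 'cy': 241.06581124601647, 'xyz': array([1.13901211, 0.77471609, 0.90694196]), 'orientation': array([0.11983642, 0.38614351, 0.88131363, 0.24457863])}
side {'fx': 434.0741399001447, 'fy': 434.0741399001447, 'cx': 320.34685294233344, 'cy': 235.49801218318692, 'xyz': array([ 0.61318073, -0.60107312,  0.47635359]), 'orientation': array([ 0.46538579,  0.00312893, -0.01953172,  0.88488688])}
wrist {'fx': 428.4274410297548, 'fy': 428.4274410297548, 'cx': 312.88595384847395, 'cy': 239.51245875356912, 'T_tool_cam': array([[-7.12658550e-04,  9.66230187e-01,  2.57679486e-01,
         6.67684747e-02],
       [ 9.99999705e-01,  7.62262782e-04, -9.26071823e-05,
         2.09878117e-04],
       [-2.85899337e-04,  2.57679344e-01, -9.66230445e-01,
        -1.63700247e-01],
       [ 0.00000000e+00,  0.00000000e+00,  0.00000000e+00,
         1.00000000e+00]])}
```

View pics/scene0.png

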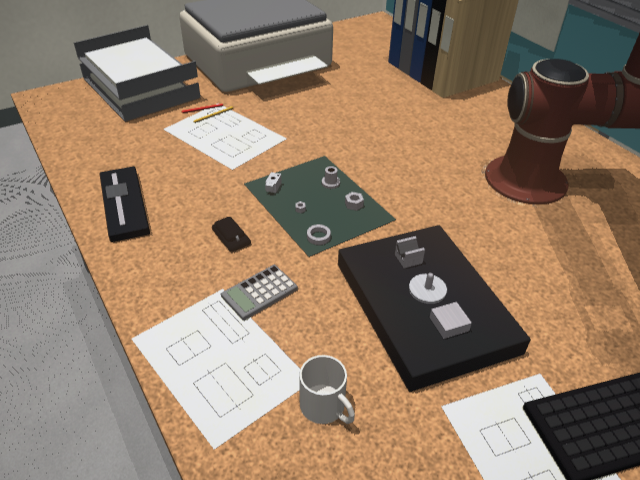

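View pics/side0.png

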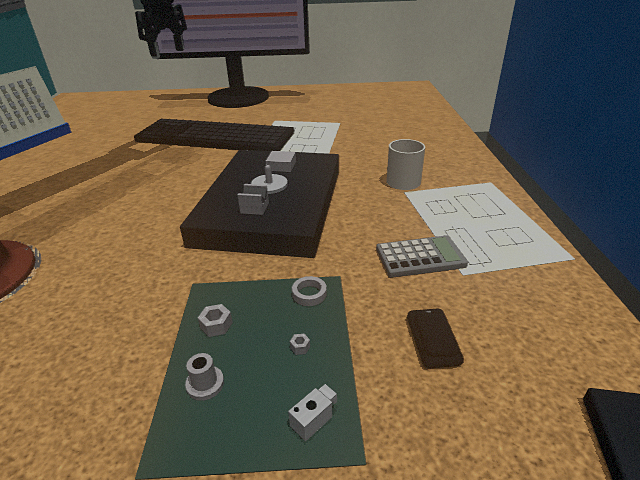

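```bash
cat > h.py <<'E'
from station import bot,cams
import numpy as np,cv2
from scipy.spatial.transform import Rotation as R
def cam(n,s=None):
    c=cams.camera_info(n)
    if n=="wrist":
        s=s or bot.read_state(); T=np.eye(4);T[:3,:3]=R.from_quat(s['tool_rot']).as_matrix();T[:3,3]=s['tcp_pos'];T=T@c['T_tool_cam'];return c,T[:3,3],T[:3,:3]
    return c,np.array(c['xyz']),R.from_quat(c['orientation']).as_matrix()
def ray(C,u,v,z):
    c,o,M=C; d=M@np.array([(u-c['cx'])/c['fx'],-(v-c['cy'])/c['fy'],-1]); return o+d*(z-o[2])/d[2]
def proj(C,p):
    c,o,M=C; q=M.T@(np.array(p)-o); return np.array([c['cx']-c['fx']*q[0]/q[2],c['cy']+c['fy']*q[1]/q[2]])
def look(name):
    s=bot.read_state(); im=cams.grab_frame("wrist"); cv2.imwrite(f"pics/{name}.png",im)
    np.savez(f"pics/{name}.npz",p=s['tcp_pos'],r=s['tool_rot']); print(s['time_s'],s['tcp_pos'],R.from_quat(s['tool_rot']).as_euler('xyz',degrees=True)); return s
def load(name):
    d=np.load(f"pics/{name}.npz"); return cam("wrist",dict(tcp_pos=d['p'],tool_rot=d['r']))
E
python3 - <<'E'
from h import *
np.set_printoptions(precision=4,suppress=True)
S=cam("scene");D=cam("side")
for n,a,b,z in [("ring",(318,231),(309,287),.017),("nutL",(355,197),(214,315),.023),("bush",(331,170),(200,361),.043),("nutS",(300,204),(300,340),.016),("hold",(274,180),(311,404),.031),
 ("vbl",(410,246),(253,191),.09),("post",(429,275),(268,166),.095),("riser",(451,317),(281,158),.075)]:
    print(n,ray(S,*a,z)[:2],ray(D,*b,z)[:2])
for p in [(339,250),(441,227),(527,342),(411,377)]: print("plate",ray(S,*p,.05)[:2])
for p in [(235,152),(339,154),(190,232),(316,236)]: print("plateD",ray(D,*p,.05)[:2])
E
```

```text
ring [ 0.5989 -0.0814] [ 0.6008 -0.077 ]
nutL [ 0.4573 -0.1384] [ 0.4609 -0.1375]
bush [ 0.4633 -0.2413] [ 0.4638 -0.238 ]
nutS [ 0.5844 -0.19  ] [ 0.5871 -0.1859]
hold [ 0.6022 -0.2904] [ 0.6014 -0.2971]
vbl [0.5021 0.1253] [0.5014 0.1145]
post [0.5257 0.2148] [0.5233 0.2093]
riser [0.5454 0.3079] [0.5447 0.2904]
plate [0.612  0.0261]
plate [0.3704 0.0787]
plate [0.4452 0.4124]
plate [0.6793 0.3628]
plateD [0.4267 0.3904]
plateD [0.6778 0.3571]
plateD [0.3918 0.0448]
plateD [0.6151 0.0175]
```

View pics/wrist0.png

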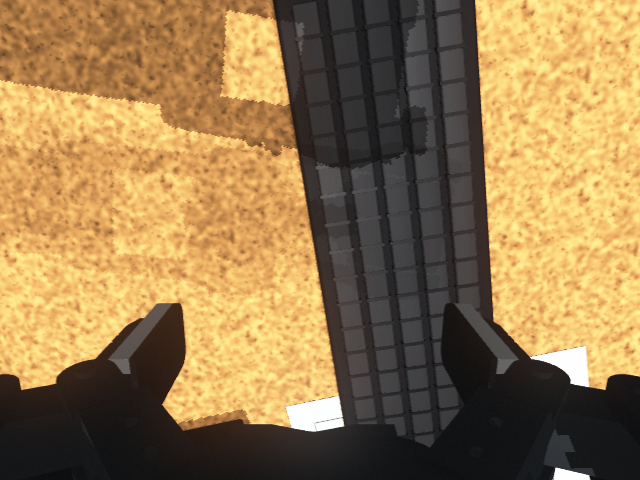

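Request:
{"fn": "drive_tool", "kwargs": {
  "grip": [85,85,85,85,85,85,85,85,85,85,85,85],
  "travel": [
    [0.8,-1,0.2],
    [0.8,-1,0.2],
    [0.8,-1,0.2],
    [0.8,-1,0.2],
    [0.8,-1,0.2],
    [0.8,-1,0.2],
    [0.8,-1,0.2],
    [0.8,-1,0.2],
    [0.8,-1,0.2],
    [0.8,-1,0.2],
    [0.8,-1,0.2],
    [0.8,-1,0.2]
  ],
  "twist": [0.2,0.2,0.2,0.2,0.2,0.2,0.2,0.2,0.2,0.2,0.2,0]
}}

```text
time_s: 1.15
tcp_pos: [0.5016, 0.2664, 0.2693]
tool_rot: [0.1, 0.995, -0.0, -0.0]
ft_force: [1.1, -0.4, 0.7]
opening: 0.0849
finger_force: 0.0
```

```bash
python3 -c "
from h import *
look('w1')"
```

```text
1.15 [0.50158161 0.26642409 0.26929712] [-1.79991336e+02 -2.05131265e-02  1.68553379e+02]
```

View pics/w1.png

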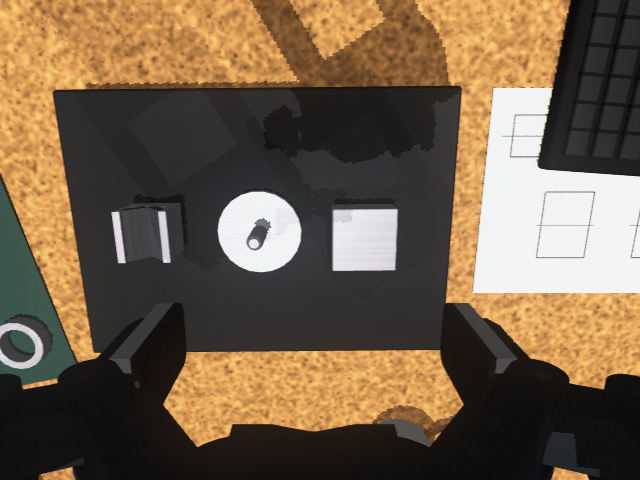

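```bash
python3 - <<'E'
from h import *
np.set_printoptions(precision=4,suppress=True)
C=load('w1')
post=ray(C,259.5,231.3,.058);print("post",post,ray(C,255,243,.095))
rc=[ray(C,*p,.075) for p in[(333,209),(397,208.5),(397,270.5),(333,271)]];riser=np.mean(rc,0);print("riser",riser)
vc=[ray(C,*p,.09) for p in[(112,213),(165.5,210),(171,262),(118,263)]];print("vb",np.mean(vc,0),np.array(vc))
pl=[ray(C,*p,.05) for p in[(54,91),(461,87),(444,350),(94,352)]]
print(np.array(pl));
for a,b,o in((0,1,90),(3,2,90),(3,0,180),(2,1,180)):
    d=pl[b]-pl[a];print((np.degrees(np.arctan2(d[1],d[0]))-o+180)%360-180,np.linalg.norm(d))
for a,b in((rc[0],rc[1]),(rc[3],rc[2])): d=b-a;print(np.degrees(np.arctan2(d[1],d[0]))-90,np.linalg.norm(d))
d=riser-np.mean(vc,0);print(d,np.degrees(np.arctan2(d[1],d[0]))-90,np.linalg.norm(d[:2]))
print(ray(C,22,341,.017),"ring")
E
```

```text
post [0.5172 0.2148 0.058 ] [0.5181 0.2154 0.095 ]
riser [0.5396 0.3053 0.075 ]
vb [0.496  0.1236 0.09  ] [[0.4714 0.1061 0.09  ]
 [0.4777 0.1495 0.09  ]
 [0.5214 0.1414 0.09  ]
 [0.5133 0.0975 0.09  ]]
[[0.3652 0.0711 0.05  ]
 [0.4306 0.4092 0.05  ]
 [0.6737 0.365  0.05  ]
 [0.6065 0.0236 0.05  ]]
-10.95383150442376 0.3444392589246662
-11.130920702798903 0.347990162071068
-11.130967367760945 0.24595274169685108
-10.307008788911105 0.24704287105393485
-11.035408011049824 0.05430114415368734
-11.01955242873494 0.05643559335513471
[ 0.0436  0.1817 -0.015 ] -13.499098758982583 0.18689054963232238
[ 0.5933 -0.0699  0.017 ] ring
```

Request:
{"fn": "drive_tool", "kwargs": {
  "grip": [85,85,85,85,85,85,85,85,85,85,85,85],
  "travel": [
    [0.1,-1,0],
    [0.1,-1,0],
    [0.1,-1,0],
    [0.1,-1,0],
    [0.1,-1,0],
    [0.1,-1,0],
    [0.1,-1,0],
    [0.1,-1,0],
    [0.1,-1,0],
    [0.1,-1,0],
    [0.1,-1,0],
    [0.1,-1,0]
  ],
  "twist": [0,0,0,0,0,0,0,0,0,0,0,0]
}}

```text
time_s: 2.2
tcp_pos: [0.5307, -0.0331, 0.269]
tool_rot: [0.1, 0.995, 0.0, -0.0]
ft_force: [0.2, 0.8, -0.8]
opening: 0.0849
finger_force: 0.0
```

Request:
{"fn": "drive_tool", "kwargs": {
  "grip": [85,85,85,85,85,85,85],
  "travel": [
    [0.1,-1,-0.4],
    [0.1,-1,-0.4],
    [0.1,-1,-0.4],
    [0.1,-1,-0.4],
    [0.1,-1,-0.4],
    [0,0,0],
    [0,0,0]
  ],
  "twist": [0,0,0,0,0,0,0]
}}

```text
time_s: 2.78
tcp_pos: [0.5428, -0.1576, 0.218]
tool_rot: [0.101, 0.995, 0.001, -0.001]
ft_force: [0.5, -0.5, 0.1]
opening: 0.0849
finger_force: 0.0
```

```bash
python3 -c "
from h import *
look('w2')"
```

```text
2.7833 [ 0.54278884 -0.15757307  0.21799158] [ 1.79947926e+02 -1.50959121e-01  1.68397952e+02]
```

View pics/w2.png

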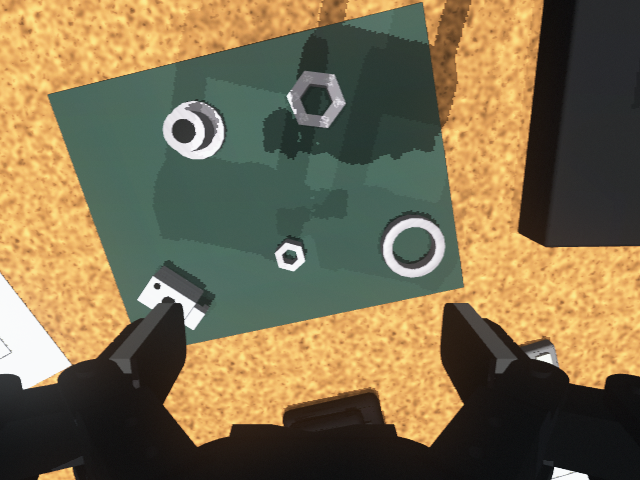

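```bash
python3 - <<'E'
from h import *
np.set_printoptions(precision=4,suppress=True)
C=load('w2')
for n,u,v,z in[("ring",413,247,.017),("bush",184,131,.043),("nutL",316,100,.023),("nutS",290,256,.016),("holdhole",169,300,.031)]: print(n,ray(C,u,v,z))
im=cv2.imread('pics/w2.png')
a=cv2.resize(im[60:140,270:370],None,fx=4,fy=4,interpolation=cv2.INTER_CUBIC);b=cv2.resize(im[225:285,250:330],None,fx=5,fy=5,interpolation=cv2.INTER_CUBIC)
c=np.zeros((320,800,3),np.uint8);c[:,:400]=a;c[:300,400:]=b;cv2.imwrite('pics/nuts.png',c)
E
```

```text
ring [ 0.597  -0.0774  0.017 ]
bush [ 0.4614 -0.2409  0.043 ]
nutL [ 0.4586 -0.1368  0.023 ]
nutS [ 0.5834 -0.1859  0.016 ]
holdhole [ 0.5971 -0.2971  0.031 ]
```

View pics/nuts.png

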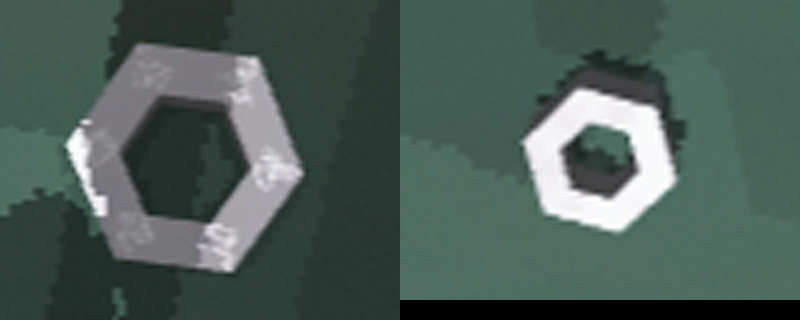

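```bash
python3 - <<'E'
from h import *
C=load('w2')
for P,s,o,z in(([(140,43),(258,57),(302,174),(232,271),(116,258),(78,145)],4,(270,60),.023),([(182,87),(257,108),(277,180),(217,232),(144,214),(124,142)],5,(250,225),.016)):
    W=np.array([ray(C,x/s+o[0],y/s+o[1],z)[:2] for x,y in P]);c=W.mean(0);d=W-c
    a=np.degrees(np.arctan2(d[:,1],d[:,0]));m=np.degrees(np.angle(np.mean(np.exp(6j*np.radians(a)))))/6
    print(c,np.linalg.norm(d,axis=1),"corner dir mod60",m,"flat normals",(m+30)%60)
E
```

```text
[ 0.45858794 -0.13609013] [0.02363881 0.02356444 0.02303359 0.02340675 0.02390663 0.02199172] corner dir mod60 11.54560389465656 flat normals 41.54560389465656
[ 0.58450312 -0.18614223] [0.01399584 0.0141574  0.01416815 0.01370531 0.01429588 0.01396835] corner dir mod60 2.2500713386170297 flat normals 32.25007133861703
```

Request:
{"fn": "drive_tool", "kwargs": {
  "grip": [85,85,85,85,85,85,85,85,85,85,85,85],
  "travel": [
    [0.55,0.8,-0.6],
    [0.55,0.8,-0.6],
    [0.55,0.8,-0.6],
    [0.55,0.8,-0.6],
    [0,0,-1],
    [0,0,-1],
    [0,0,-1],
    [0,0,-0.9],
    [0,0,-0.8],
    [0,0,-0.6],
    [0,0,-0.3],
    [0,0,0]
  ],
  "twist": [0,0,0,0,0,0,0,0,0,0,0,0]
}}

```text
time_s: 3.83
tcp_pos: [0.5972, -0.0757, 0.0178]
tool_rot: [0.099, 0.995, 0.0, -0.002]
ft_force: [-0.7, 0.9, -0.4]
opening: 0.0852
finger_force: 0.0
```

Request:
{"fn": "drive_tool", "kwargs": {
  "grip": [40,40,40,40,40,40,40,40],
  "travel": [
    [0,0,-0.2],
    [0,0,0],
    [0,0,0],
    [0,0,0],
    [0,0,0],
    [0,0,0],
    [0,0,0],
    [0,0,0]
  ],
  "twist": [0,0,0,0,0,0,0,0],
  "force": 40
}}

```text
time_s: 4.5
tcp_pos: [0.5986, -0.0772, 0.0146]
tool_rot: [0.1, 0.995, -0.0, 0.0]
ft_force: [0.6, -0.0, 0.2]
opening: 0.0404
finger_force: 0.0
```

```bash
python3 -c "
from h import *
look('w3')
im=cams.grab_frame('side');cv2.imwrite('pics/s3.png',cv2.resize(im[200:420,150:450],None,fx=2,fy=2))"
```

```text
4.5 [ 0.59856987 -0.07721963  0.01457304] [-1.79998564e+02  1.50928013e-02  1.68507147e+02]
```

View pics/s3.png

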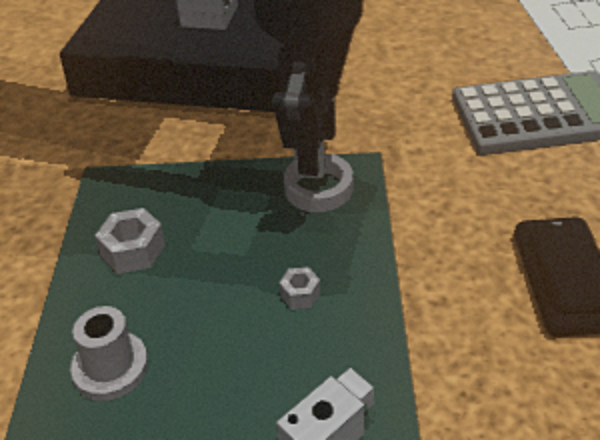

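Request:
{"fn": "drive_tool", "kwargs": {
  "grip": [75,75,75,75,75,75,75,75,75,75,75,75],
  "travel": [
    [0,0,0],
    [0,0,0],
    [0,0,0],
    [0,0,0],
    [0,0,0],
    [0,0,0],
    [0,0,0],
    [0,0,-0.1],
    [0,0,-0.1],
    [0,0,-0.1],
    [0,0,0],
    [0,0,0]
  ],
  "twist": [0,0,0,0,0,0,0,0,0,0,0,0]
}}

```text
time_s: 5.6
tcp_pos: [0.5981, -0.077, 0.0064]
tool_rot: [0.1, 0.995, 0.0, -0.0]
ft_force: [-0.2, -0.3, 0.0]
opening: 0.0752
finger_force: 0.0
```

Request:
{"fn": "drive_tool", "kwargs": {
  "grip": [40,40,40,40,40,40,40],
  "travel": [
    [0,0,0],
    [0,0,0],
    [0,0,0],
    [0,0,0],
    [0,0,0],
    [0,0,0],
    [0,0,0]
  ],
  "twist": [0,0,0,0,0,0,0]
}}

```text
time_s: 6.18
tcp_pos: [0.5985, -0.0771, 0.0069]
tool_rot: [0.1, 0.995, -0.0, 0.0]
ft_force: [0.8, -0.1, -0.6]
opening: 0.0403
finger_force: 0.0
```

```bash
python3 -c "
from h import *
look('w4')
a=cams.grab_frame('wrist');b=cams.grab_frame('side');c=cams.grab_frame('scene')
o=np.zeros((480,800,3),np.uint8)
o[:300,:400]=cv2.resize(a,(400,300));o[:300,400:]=cv2.resize(b[230:350,240:400],(400,300));o[300:,:320]=cv2.resize(c[190:280,260:420],(320,180));cv2.imwrite('pics/c4.png',o)"
```

```text
6.1833 [ 0.59849664 -0.077129    0.00693037] [-1.79998444e+02  3.98698875e-03  1.68516163e+02]
```

View pics/c4.png

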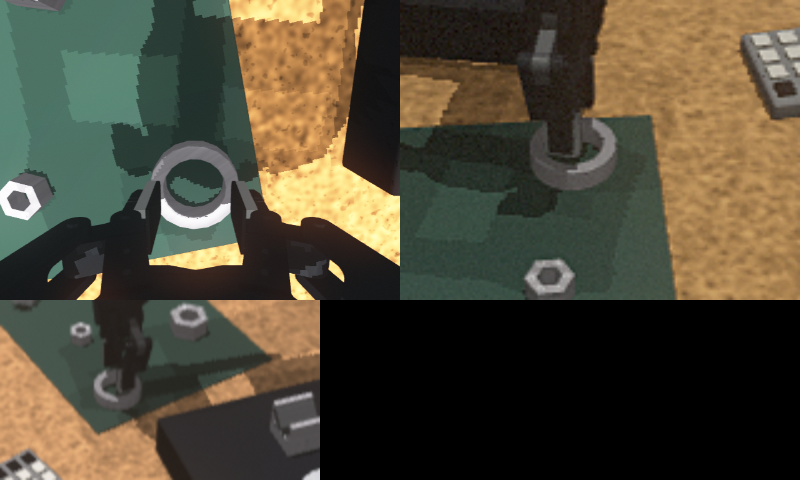

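```bash
python3 -c "
from h import *
a=cv2.imread('pics/w4.png');b=cams.grab_frame('side')
o=np.zeros((600,800,3),np.uint8)
o[:,:450]=cv2.resize(a[200:440,220:400],(450,600),interpolation=cv2.INTER_CUBIC);o[:420,450:]=cv2.resize(b[245:317,280:340],(350,420),interpolation=cv2.INTER_CUBIC);cv2.imwrite('pics/c5.png',np.clip(o*1.8,0,255).astype(np.uint8))"
```

```text
(no output)
```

View pics/c5.png

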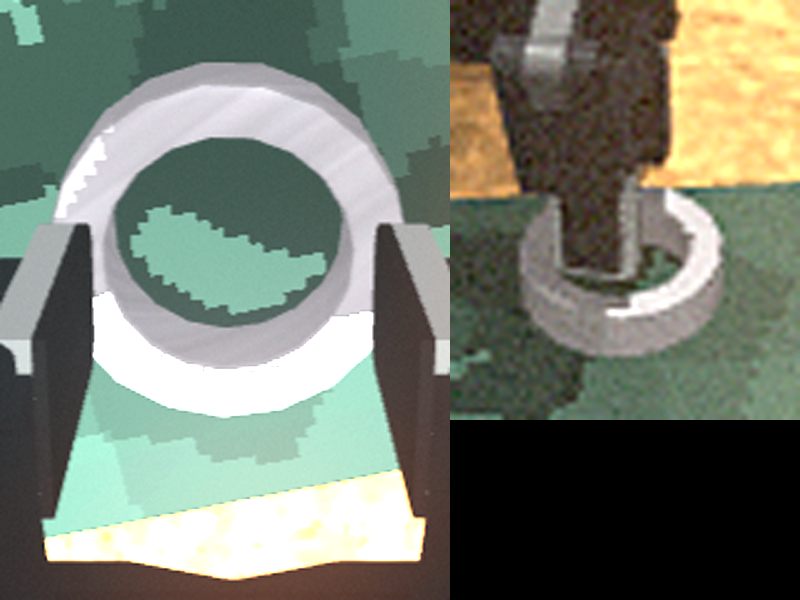

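```bash
python3 - <<'E'
from h import *
D=cam('side')
for y in(-.097,-.105,-.112):
    p=ray(D,306,292,0);o=D[1];k=(y-o[1])/(p[1]-o[1]);print(y,o+k*(p-o))
E
```

```text
-0.097 [ 0.59622721 -0.097       0.02455329]
-0.105 [ 0.59649628 -0.105       0.03172368]
-0.112 [ 0.59673171 -0.112       0.03799778]
```

Request:
{"fn": "drive_tool", "kwargs": {
  "grip": [75,75,75,75,75,75,75,75,75,75,75,75],
  "travel": [
    [0,0,0],
    [0,0,0],
    [0,0,0],
    [0,0,0],
    [0,0,0],
    [0,0,0],
    [0,0,-0.2],
    [0,0,-0.2],
    [0,0,-0.2],
    [0,0,-0.2],
    [0,0,-0.1],
    [0,0,0]
  ],
  "twist": [0,0,0,0,0,0,0,0,0,0,0,0]
}}

```text
time_s: 7.43
tcp_pos: [0.5976, -0.0769, -0.0169]
tool_rot: [0.1, 0.995, 0.0, -0.001]
ft_force: [-0.3, -0.3, -0.2]
opening: 0.0753
finger_force: 0.0
```

Request:
{"fn": "drive_tool", "kwargs": {
  "grip": [45,45,45,45,45,45],
  "travel": [
    [0,0,0],
    [0,0,0],
    [0,0,0],
    [0,0,0],
    [0,0,0],
    [0,0,0]
  ],
  "twist": [0,0,0,0,0,0]
}}

```text
time_s: 7.93
tcp_pos: [0.599, -0.0773, -0.0149]
tool_rot: [0.1, 0.995, -0.0, 0.001]
ft_force: [-0.0, -0.3, 3.7]
opening: 0.0541
finger_force: 42.4
```

Request:
{"fn": "drive_tool", "kwargs": {
  "grip": [45,45,45,45,45,45,45,45,45,45,45,45],
  "travel": [
    [0,0,0.8],
    [0,0,1],
    [0,0,1],
    [-0.2,0.8,1],
    [-0.2,0.8,1],
    [-0.3,1,0.6],
    [-0.3,1,0],
    [-0.3,1,0],
    [-0.3,1,0],
    [-0.3,1,0],
    [-0.3,1,0],
    [-0.3,1,0]
  ],
  "twist": [0,0,0,0,0,0,0,0,0,0,0,0]
}}

```text
time_s: 8.93
tcp_pos: [0.5347, 0.139, 0.1184]
tool_rot: [0.1, 0.995, -0.0, -0.001]
ft_force: [1.1, 1.2, -1.4]
opening: 0.0543
finger_force: 43.0
```

Request:
{"fn": "drive_tool", "kwargs": {
  "grip": [45,45,45,45,45],
  "travel": [
    [-0.2,1,0],
    [-0.2,1,0],
    [-0.3,0.9,0],
    [0,0,0],
    [0,0,0]
  ],
  "twist": [0,0,0,0,0]
}}

```text
time_s: 9.35
tcp_pos: [0.5174, 0.2111, 0.1184]
tool_rot: [0.099, 0.995, -0.0, -0.001]
ft_force: [-0.2, -0.1, -1.1]
opening: 0.0541
finger_force: 43.0
```

```bash
python3 -c "
from h import *
look('w6');cv2.imwrite('pics/d6.png',cams.grab_frame('side'));cv2.imwrite('pics/e6.png',cams.grab_frame('scene'))
print(bot.read_state()['opening'])"
```

```text
9.35 [0.51742986 0.21108263 0.11835853] [-1.79945216e+02 -7.76776954e-02  1.68650334e+02]
0.054025608426078925
```

View pics/w6.png

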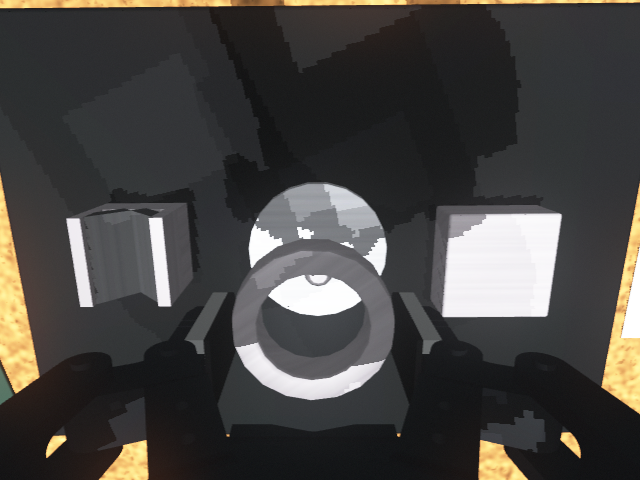

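```bash
python3 - <<'E'
from h import *
np.set_printoptions(precision=4,suppress=True)
C=load('w6')
print("post",ray(C,318,249,.058),"pin",ray(C,317,278,.095))
ringt=ray(C,313,319,.118+.032);print("ring",ringt, "rough pin-ring")
print("riser",np.mean([ray(C,*p,.075) for p in[(450,214),(561,213),(548,317),(441,316)]],0),ray(C,450,214,.075)-ray(C,561,213,.075),ray(C,561,213,.075)-ray(C,548,317,.075))
print("vb",[ray(C,*p,.09) for p in[(67,219),(163,218),(171,305),(80,306)]])
# scene/side projection check of pin top & riser
for n in('scene','side'):
    K=cam(n);print(n,proj(K,(.5172,.2148,.095)),proj(K,(.522,.214,.095)),proj(K,(.5396,.3053,.075)))
E
```

```text
post [0.5165 0.2147 0.058 ] pin [0.5195 0.2132 0.095 ]
ring [0.5138 0.2125 0.15  ] rough pin-ring
riser [0.539  0.3043 0.075 ] [-0.0103 -0.0536  0.    ] [-0.0548  0.0096  0.    ]
vb [array([0.4706, 0.1061, 0.09  ]), array([0.4788, 0.1494, 0.09  ]), array([0.521 , 0.1409, 0.09  ]), array([0.5128, 0.0976, 0.09  ])]
scene [432.3669 273.4394] [430.2136 274.0691] [452.4454 314.8942]
side [265.202  164.9334] [267.5258 165.0195] [279.0018 155.3032]
```

Request:
{"fn": "drive_tool", "kwargs": {
  "grip": [45,45,45,45,45,45,45,45,45],
  "travel": [
    [0.16,0.08,0],
    [0,0,-0.5],
    [0,0,-0.6],
    [0,0,-0.6],
    [0,0,-0.5],
    [0,0,-0.4],
    [0,0,-0.2],
    [0,0,-0.1],
    [0,0,-0.05]
  ],
  "twist": [0,0,0,0,0,0,0,0,0]
}}

```text
time_s: 10.25
tcp_pos: [0.5226, 0.2123, 0.0453]
tool_rot: [0.1, 0.995, -0.0, -0.0]
ft_force: [0.4, 0.6, -2.8]
opening: 0.0542
finger_force: 43.0
```

Request:
{"fn": "drive_tool", "kwargs": {
  "grip": [45,45,45,45,45],
  "travel": [
    [0,0,-0.05],
    [0,0,-0.06],
    [0,0,-0.04],
    [0,0,0],
    [0,0,0]
  ],
  "twist": [0,0,0,0,0]
}}

```text
time_s: 10.67
tcp_pos: [0.5227, 0.2124, 0.0422]
tool_rot: [0.1, 0.995, 0.0, 0.0]
ft_force: [-0.5, 1.1, -1.7]
opening: 0.0541
finger_force: 43.0
```

Request:
{"fn": "drive_tool", "kwargs": {
  "grip": [45,45,45,45],
  "travel": [
    [0,0,-0.04],
    [0,0,-0.04],
    [0,0,0],
    [0,0,0]
  ],
  "twist": [0,0,0,0]
}}

```text
time_s: 11.0
tcp_pos: [0.5227, 0.2125, 0.0402]
tool_rot: [0.1, 0.995, 0.0, 0.0]
ft_force: [-0.2, -1.0, 0.4]
opening: 0.0545
finger_force: 43.1
```

Request:
{"fn": "drive_tool", "kwargs": {
  "grip": [68,68,68,68,68,68,68,68,68,68,68,68],
  "travel": [
    [0,0,0],
    [0,0,0],
    [0,0,0],
    [0,0,0.2],
    [0,0,0.6],
    [0,0,1],
    [0,0,1],
    [0,0,1],
    [0,0,1],
    [0,0,0.5],
    [0,0,0],
    [0,0,0]
  ],
  "twist": [0,0,0,0,0,0,0,0,0,0,0,0]
}}

```text
time_s: 12.0
tcp_pos: [0.5227, 0.2125, 0.1727]
tool_rot: [0.1, 0.995, 0.0, 0.001]
ft_force: [-0.2, 0.3, -1.5]
opening: 0.0679
finger_force: 0.0
```

```bash
python3 -c "
from h import *
look('w7');a=cv2.imread('pics/w7.png')
o=np.zeros((480,800,3),np.uint8);o[:,:]=cv2.resize(a[120:360,100:500],(800,480));cv2.imwrite('pics/c7.png',o)"
```

```text
12.0 [0.52273837 0.21245101 0.1727206 ] [1.79970198e+02 6.00743596e-02 1.68518325e+02]
```

View pics/c7.png

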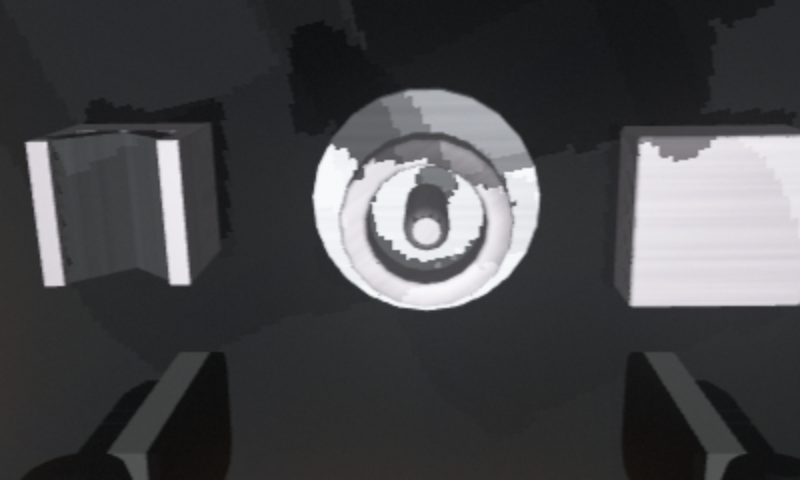

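```bash
python3 - <<'E'
from h import *
np.set_printoptions(precision=4,suppress=True)
C=load('w7')
f=lambda u,v,z,dz=0: ray((C[0],C[1]+[0,0,dz],C[2]),100+u/2,120+v/2,z)
for dz in(0,.005,.008):
    print("foot",f(426.5,199,.058,dz),"ring",f(427,220,.074,dz),"pin",f(426.5,232,.095,dz))
    q=[f(*p,.09,dz) for p in[(26,142),(180,140),(191,284.5),(45,286)]]
    print("vb",np.mean(q,0),[np.linalg.norm(q[i]-q[i-1]) for i in range(4)],"foot w",f(539,199,.058,dz)-f(314,199,.058,dz))
    print("riser left mid",(f(637,137,.075,dz)+f(632,306,.075,dz))/2)
E
```

```text
foot [0.517  0.2146 0.058 ] ring [0.5202 0.214  0.074 ] pin [0.5187 0.2142 0.095 ]
vb [0.4961 0.1236 0.09  ] [np.float64(0.04369132883110827), np.float64(0.04450362550027726), np.float64(0.043800252302337916), np.float64(0.0441094741782672)] foot w [0.0149 0.0732 0.    ]
riser left mid [0.5342 0.2777 0.075 ]
foot [0.5181 0.2144 0.058 ] ring [0.5214 0.2138 0.074 ] pin [0.52   0.2139 0.095 ]
vb [0.4969 0.1215 0.09  ] [np.float64(0.04457810524773036), np.float64(0.045406888609998274), np.float64(0.04468923947262874), np.float64(0.04500473743753069)] foot w [0.0152 0.0745 0.    ]
riser left mid [0.5357 0.2787 0.075 ]
foot [0.5187 0.2142 0.058 ] ring [0.5222 0.2137 0.074 ] pin [0.5207 0.2138 0.095 ]
vb [0.4974 0.1202 0.09  ] [np.float64(0.04511017109770369), np.float64(0.04594884647583088), np.float64(0.04522263177480323), np.float64(0.04554189539308876)] foot w [0.0154 0.0753 0.    ]
riser left mid [0.5366 0.2793 0.075 ]
```

Request:
{"fn": "drive_tool", "kwargs": {
  "grip": [75,75,75,75,75,75,75,75,75,75,75,75],
  "travel": [
    [-0.13,-1,0],
    [-0.13,-1,0],
    [-0.13,-1,0],
    [-0.13,-1,0],
    [-0.13,-1,0],
    [-0.13,-1,0],
    [-0.13,-1,0],
    [-0.13,-1,0],
    [-0.13,-1,0],
    [-0.13,-1,0],
    [-0.13,-1,0],
    [-0.13,-1,0]
  ],
  "twist": [0,0,0,0,0,0,0,0,0,0,0,0]
}}

```text
time_s: 13.05
tcp_pos: [0.4818, -0.0883, 0.1696]
tool_rot: [0.1, 0.995, 0.001, -0.002]
ft_force: [-0.1, 0.6, 0.6]
opening: 0.0748
finger_force: 0.0
```

Request:
{"fn": "drive_tool", "kwargs": {
  "grip": [75,75,75,75,75,75,75,75,75,75],
  "travel": [
    [-0.14,-1,-0.3],
    [-0.14,-1,-0.3],
    [-0.14,-1,-0.3],
    [-0.14,-1,-0.3],
    [-0.14,-1,-0.3],
    [-0.14,-1,-0.3],
    [0,-0.12,-0.6],
    [0,0,-0.6],
    [0,0,0],
    [0,0,0]
  ],
  "twist": [0,0,0,0,0,0,0,0,0,0]
}}

```text
time_s: 13.88
tcp_pos: [0.4606, -0.2394, 0.0944]
tool_rot: [0.1, 0.995, 0.002, -0.003]
ft_force: [-0.1, 0.3, 0.3]
opening: 0.0749
finger_force: 0.0
```

```bash
python3 - <<'E'
from h import *
look('w8');a=cv2.imread('pics/w8.png');C=load('w8')
g=cv2.cvtColor(a,cv2.COLOR_BGR2GRAY)
print("pred bush",proj(C,(.4614,-.2409,.043)))
u,v=proj(C,(.4614,-.2409,.043)).astype(int)
h=cv2.HoughCircles(cv2.medianBlur(g,3)[v-70:v+70,u-70:u+70],cv2.HOUGH_GRADIENT,1,5,param1=120,param2=12,minRadius=8,maxRadius=60)
for x,y,r in h[0][:6]:
    print(x+u-70,y+v-70,r,ray(C,x+u-70,y+v-70,.043)[:2],"r mm",r/428.4*(C[1][2]-.043)*1000)
cv2.imwrite('pics/c8.png',a)
E
```

```text
13.8833 [ 0.46060282 -0.23936315  0.0944103 ] [179.8573744   -0.31262131 168.5068897 ]
pred bush [308.93597026 259.10153881]
308.5 240.5 39.6 [ 0.4514449  -0.23907567] r mm 19.917200662287627
308.5 256.5 31.6 [ 0.45995446 -0.24083527] r mm 15.893525366176418
304.5 243.5 44.4 [ 0.45260948 -0.24144452] r mm 22.33141001389305
316.5 242.5 32.9 [ 0.45333565 -0.23521279] r mm 16.547372862665654
308.5 251.5 34.9 [ 0.45727728 -0.24028168] r mm 17.553292088033718
313.5 231.5 29.4 [ 0.4472497  -0.23556731] r mm 14.787014218271548
```

Request:
{"fn": "drive_tool", "kwargs": {
  "grip": [75,75,75,75,75,75,75,75,75,75,75,75],
  "travel": [
    [-0.06,-0.06,-0.6],
    [0,0,-0.8],
    [0,0,-0.8],
    [0,0,-0.7],
    [0,0,-0.5],
    [0,0,-0.3],
    [0,0,-0.1],
    [0,0,0],
    [0,0,0],
    [0,0,0],
    [0,0,0],
    [0,0,0]
  ],
  "twist": [0,0,0,0,0,0,0,0,0,0,0,0]
}}

```text
time_s: 14.93
tcp_pos: [0.4615, -0.2425, 0.0033]
tool_rot: [0.1, 0.995, -0.0, 0.001]
ft_force: [0.1, -0.5, 0.9]
opening: 0.0751
finger_force: 0.0
```

Request:
{"fn": "drive_tool", "kwargs": {
  "grip": [20,20,20,20,20,20,20,20,20],
  "travel": [
    [0,0,0],
    [0,0,0],
    [0,0,0],
    [0,0,0],
    [0,0,0],
    [0,0,0],
    [0,0,0],
    [0,0,0],
    [0,0,0]
  ],
  "twist": [0,0,0,0,0,0,0,0,0]
}}

```text
time_s: 15.68
tcp_pos: [0.4612, -0.2421, 0.0026]
tool_rot: [0.1, 0.995, 0.0, 0.0]
ft_force: [-0.1, 2.2, 4.1]
opening: 0.0309
finger_force: 40.2
```

Request:
{"fn": "drive_tool", "kwargs": {
  "grip": [20,20,20,20,20,20,20,20,20,20,20,20],
  "travel": [
    [0,0,0.7],
    [0,0,1],
    [0,0.4,1],
    [0.1,0.8,1],
    [0.15,1,1],
    [0.15,1,1],
    [0.15,1,1],
    [0.15,1,0],
    [0.15,1,0],
    [0.15,1,0],
    [0.15,1,0],
    [0.15,1,0]
  ],
  "twist": [0,0,0,0,0,0,0,0,0,0,0,0]
}}

```text
time_s: 16.68
tcp_pos: [0.4926, -0.011, 0.1683]
tool_rot: [0.1, 0.995, -0.0, -0.001]
ft_force: [-0.6, -0.6, -2.8]
opening: 0.0305
finger_force: 40.4
```

Request:
{"fn": "drive_tool", "kwargs": {
  "grip": [20,20,20,20,20,20,20,20,20,20,20,20],
  "travel": [
    [0.15,1,0],
    [0.15,1,0],
    [0.15,1,0],
    [0.15,1,0],
    [0.15,1,0],
    [0.15,1,0],
    [0.2,1,0],
    [0.25,1,0],
    [0.25,1,0],
    [0.25,1,-0.5],
    [0.05,0.8,-0.6],
    [0,0,0]
  ],
  "twist": [0,0,0,0,0,0,0,0,0,0,0,0]
}}

```text
time_s: 17.68
tcp_pos: [0.5382, 0.26, 0.137]
tool_rot: [0.098, 0.995, -0.001, -0.004]
ft_force: [-1.6, 0.4, -3.9]
opening: 0.0306
finger_force: 40.5
```

```bash
python3 - <<'E'
from h import *
cams.grab_frame('scene');cams.grab_frame('scene')
look('w9');a=cv2.imread('pics/w9.png');s=bot.read_state();print(s['opening'],s['ft_force'])
b=cams.grab_frame('side')
o=np.zeros((560,800,3),np.uint8);o[:,:]=cv2.resize(a[140:420,120:520],(800,560))
cv2.imwrite('pics/c9.png',o)
E
```

```text
17.7833 [0.53939988 0.25762707 0.13958065] [-179.81865243   -0.21596027  168.59963797]
0.03034024847132702 [-0.11524636  0.36298667 -3.35601664]
```

View pics/c9.png

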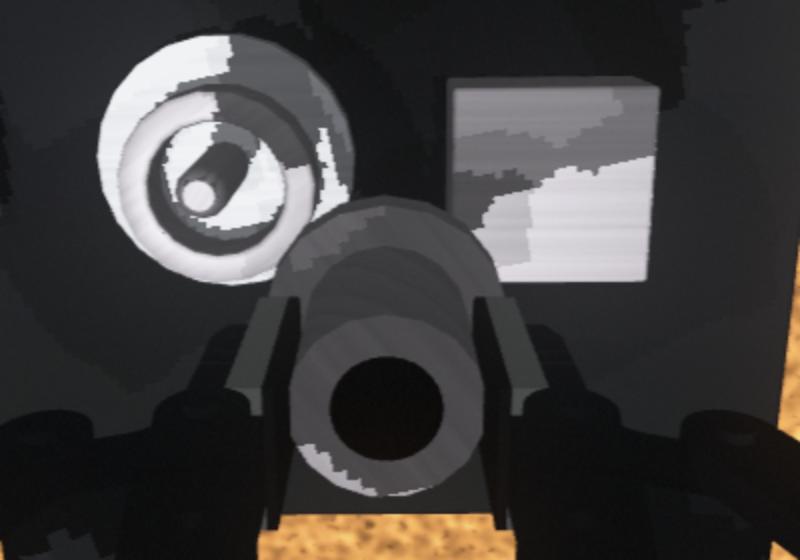

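```bash
python3 - <<'E'
from h import *
np.set_printoptions(precision=4,suppress=True)
C=load('w9')
for dz in (0,.004):
    f=lambda u,v,z: ray((C[0],C[1]+[0,0,dz],C[2]),120+u/2,140+v/2,z)
    q=[f(*p,.075) for p in[(453,87),(660,88),(648,281),(450,281)]]
    r=np.mean(q,0);b=f(386.5,407,.180)
    print(r,b,r-b,[np.linalg.norm(q[i]-q[i-1]) for i in range(4)],"fl",f(386,270,.146))
E
```

```text
[0.5393 0.3048 0.075 ] [0.5402 0.2583 0.18  ] [-0.0009  0.0465 -0.105 ] [np.float64(0.05484313524608268), np.float64(0.0551476836611534), np.float64(0.054548559063719616), np.float64(0.05594537701210193)] fl [0.5293 0.2603 0.146 ]
[0.5404 0.3054 0.075 ] [0.5423 0.2579 0.18  ] [-0.0018  0.0475 -0.105 ] [np.float64(0.05580307141995315), np.float64(0.05611295043910059), np.float64(0.05550333918055324), np.float64(0.0569246060608018)] fl [0.5307 0.26   0.146 ]
```

Request:
{"fn": "drive_tool", "kwargs": {
  "grip": [20,20,20,20,20],
  "travel": [
    [-0.05,0.9,0],
    [-0.05,0.9,0],
    [0,0.1,0],
    [0,0,0],
    [0,0,0]
  ],
  "twist": [0,0,0,0,0]
}}

```text
time_s: 18.3
tcp_pos: [0.5388, 0.3045, 0.1429]
tool_rot: [0.1, 0.995, -0.0, 0.0]
ft_force: [-0.4, 0.3, -3.0]
opening: 0.0307
finger_force: 40.9
```

```bash
cat >> h.py <<'E'
def shift(C,dz=.004): return (C[0],C[1]+[0,0,dz],C[2])
def circ(img,u,v,w,rmin,rmax,p2=14):
    g=cv2.medianBlur(cv2.cvtColor(img,cv2.COLOR_BGR2GRAY),3);u=int(u);v=int(v);x0=max(u-w,0);y0=max(v-w,0)
    h=cv2.HoughCircles(g[y0:v+w,x0:u+w],cv2.HOUGH_GRADIENT,1,4,param1=100,param2=p2,minRadius=rmin,maxRadius=rmax)
    return [] if h is None else [(a+x0,b+y0,r) for a,b,r in h[0][:6]]
E
python3 - <<'E'
from h import *
np.set_printoptions(precision=4,suppress=True)
s=look('w10');C=shift(load('w10'));a=cv2.imread('pics/w10.png')
zt=s['tcp_pos'][2]+.0405
for n,r0,r1 in(("top",44,54),("bore",24,32)):
    for u,v,r in circ(a,313,344,70,r0,r1): print(n,u,v,r,ray(C,u,v,zt)[:2])
im=cv2.cvtColor(a[140:420,180:440],cv2.COLOR_BGR2GRAY)
# riser predicted corners
p=np.array([.5404,.3054,.075]);y=np.radians(-11.2);X=np.array([np.cos(y),np.sin(y),0])*.028;Y=np.array([-np.sin(y),np.cos(y),0])*.028
for q in(p-X-Y,p-X+Y,p+X+Y,p+X-Y): print(proj(C,q))
pts=[proj(C,q).astype(int) for q in(p-X-Y,p-X+Y,p+X+Y,p+X-Y)]
cv2.polylines(a,[np.array(pts)],True,(0,0,255),1)
c=a[120:440,160:480];cv2.imwrite('pics/c10.png',cv2.resize(c,(600,600)))
E
```

```text
18.3 [0.5388 0.3045 0.1429] [-179.9836    0.0515  168.4879]
top 313.5 338.5 49.9 [0.5398 0.3051]
top 312.5 342.5 49.0 [0.5411 0.3045]
top 310.5 335.5 51.2 [0.5385 0.3044]
top 306.5 339.5 45.1 [0.5396 0.3028]
bore 313.5 349.5 31.4 [0.5437 0.3043]
bore 315.5 343.5 25.4 [0.5417 0.3054]
bore 313.5 339.5 30.8 [0.5401 0.305 ]
bore 310.5 343.5 26.2 [0.5413 0.3038]
[263.268  200.0135]
[364.1154 199.3967]
[361.7609 293.5404]
[266.7003 294.0904]
```

Request:
{"fn": "drive_tool", "kwargs": {
  "grip": [20,20,20,20,20,20,20,20],
  "travel": [
    [0,0.02,-0.5],
    [0,0,-0.7],
    [0,0,-0.6],
    [0,0,-0.4],
    [0,0,-0.2],
    [0,0,-0.15],
    [0,0,-0.05],
    [0,0,0]
  ],
  "twist": [0,0,0,0,0,0,0,0]
}}

```text
time_s: 19.02
tcp_pos: [0.5388, 0.3059, 0.0777]
tool_rot: [0.1, 0.995, 0.0, 0.0]
ft_force: [-0.2, -0.7, -2.6]
opening: 0.0302
finger_force: 40.9
```

Request:
{"fn": "drive_tool", "kwargs": {
  "grip": [20,20,20,20],
  "travel": [
    [0,0,-0.04],
    [0,0,-0.04],
    [0,0,0],
    [0,0,0]
  ],
  "twist": [0,0,0,0]
}}

```text
time_s: 19.35
tcp_pos: [0.5387, 0.306, 0.0758]
tool_rot: [0.1, 0.995, 0.0, 0.0]
ft_force: [-0.0, 0.0, -3.2]
opening: 0.0305
finger_force: 40.9
```

Request:
{"fn": "drive_tool", "kwargs": {
  "grip": [20,20,20,20],
  "travel": [
    [0,-0.04,-0.04],
    [0,0,-0.03],
    [0,0,0],
    [0,0,0]
  ],
  "twist": [0,0,0,0]
}}

```text
time_s: 19.68
tcp_pos: [0.5388, 0.305, 0.0747]
tool_rot: [0.1, 0.995, 0.0, 0.0]
ft_force: [-2.0, -0.4, 3.2]
opening: 0.0306
finger_force: 41.5
```

Request:
{"fn": "drive_tool", "kwargs": {
  "grip": [60,60,60,60,60,60,60,60,60,60,60,60],
  "travel": [
    [0,0,0],
    [0,0,0],
    [0,0,0],
    [0,0,0.2],
    [0,0,0.8],
    [0,0,1],
    [0,0,1],
    [-0.2,-1,0],
    [-0.2,-1,0],
    [-0.2,-1,0],
    [-0.2,-1,0],
    [-0.2,-1,0]
  ],
  "twist": [0,0,0,0,0,0,0,0,0,0,0,0]
}}

```text
time_s: 20.68
tcp_pos: [0.5133, 0.1789, 0.1491]
tool_rot: [0.1, 0.995, 0.0, 0.0]
ft_force: [-0.3, 0.5, 0.1]
opening: 0.0598
finger_force: 0.0
```

Request:
{"fn": "drive_tool", "kwargs": {
  "grip": [75,75,75,75,75,75,75,75,75,75,75,75],
  "travel": [
    [-0.18,-1,0],
    [-0.18,-1,0],
    [-0.18,-1,0],
    [-0.18,-1,0],
    [-0.18,-1,0],
    [-0.18,-1,0],
    [-0.18,-1,0],
    [-0.18,-1,0],
    [-0.18,-1,0],
    [-0.18,-1,0],
    [-0.18,-1,0],
    [-0.18,-1,0]
  ],
  "twist": [0.32,0.32,0.32,0.32,0.32,0.32,0.32,0.32,0.32,0.32,0.32,0.32]
}}

```text
time_s: 21.68
tcp_pos: [0.4593, -0.1214, 0.1492]
tool_rot: [-0.102, 0.995, -0.0, 0.0]
ft_force: [0.8, 0.2, 0.9]
opening: 0.0751
finger_force: 0.0
```

Request:
{"fn": "drive_tool", "kwargs": {
  "grip": [75,75,75,75,75],
  "travel": [
    [0,-0.7,-0.5],
    [0,0,-0.6],
    [0,0,0],
    [0,0,0],
    [0,0,0]
  ],
  "twist": [0,0,0,0,0]
}}

```text
time_s: 22.1
tcp_pos: [0.4598, -0.1374, 0.1219]
tool_rot: [-0.101, 0.995, -0.0, 0.0]
ft_force: [-0.0, -0.4, -0.2]
opening: 0.0752
finger_force: 0.0
```

```bash
cat >> h.py <<'E'
def blob(name,p,win,thr=None):
    """largest contour near projected p; returns its min-area rect / hexagon corners on plane z=p[2]"""
    C=shift(load(name));a=cv2.imread(f'pics/{name}.png');u,v=proj(C,p).astype(int)
    h=cv2.cvtColor(a,cv2.COLOR_BGR2HSV)
    y0=max(v-win,0);x0=max(u-win,0);c=h[y0:v+win,x0:u+win]
    m=((c[...,1]<60)&(c[...,2]>60)).astype(np.uint8)*255 if thr is None else thr(c)
    m=cv2.morphologyEx(m,cv2.MORPH_CLOSE,np.ones((3,3)))
    cs,_=cv2.findContours(m,cv2.RETR_EXTERNAL,cv2.CHAIN_APPROX_NONE)
    k=max(cs,key=cv2.contourArea);hull=cv2.convexHull(k)[:,0]+[x0,y0]
    return C,hull,cv2.contourArea(k),(u,v)
E
python3 - <<'E'
from h import *
np.set_printoptions(precision=4,suppress=True)
s=look('w11')
C,hull,A,uv=blob('w11',(.4595,-.1363,.023),75)
W=np.array([ray(C,*q,.023)[:2]*1000 for q in hull]).astype(np.float32)
print(uv,A,"px bbox",hull.min(0),hull.max(0))
print("W min/max",W.min(0),W.max(0),cv2.minAreaRect(W)); 
e=.02*cv2.arcLength(W,True);print(cv2.approxPolyDP(W,e*1.5,True)[:,0])
u=np.array(uv)
for q in circ(cv2.imread('pics/w11.png'),*uv,60,18,34): print(q,ray(C,q[0],q[1],.023)[:2])
E
```

```text
22.1 [ 0.4598 -0.1374  0.1219] [-179.9763    0.0405 -168.4133]
(np.int64(312), np.int64(231)) 3938.5 px bbox [279 189] [348 267]
W min/max [ 432.5424 -159.8003] [ 482.9371 -113.4776] ((458.1531982421875, -136.46005249023438), (49.301231384277344, 45.23273849487305), 71.43563079833984)
[[ 432.5424 -142.3619]
 [ 439.7991 -120.913 ]
 [ 467.1492 -113.4776]
 [ 482.5436 -130.8377]
 [ 476.1177 -154.0077]
 [ 448.2621 -159.1418]]
(np.float32(317.5), np.float32(228.5), np.float32(32.2)) [ 0.4567 -0.1339]
(np.float32(321.5), np.float32(225.5), np.float32(27.9)) [ 0.4542 -0.1318]
(np.float32(316.5), np.float32(219.5), np.float32(24.5)) [ 0.451  -0.1357]
(np.float32(309.5), np.float32(229.5), np.float32(33.4)) [ 0.4584 -0.1387]
(np.float32(312.5), np.float32(223.5), np.float32(25.4)) [ 0.4541 -0.1376]
(np.float32(312.5), np.float32(239.5), np.float32(25.4)) [ 0.4645 -0.1355]
```

Request:
{"fn": "drive_tool", "kwargs": {
  "grip": [75,75,75,75,75,75,75,75,75,75,75,75],
  "travel": [
    [0,0,-0.6],
    [0,0,-0.9],
    [0,0,-0.9],
    [0,0,-0.9],
    [0,0,-0.8],
    [0,0,-0.6],
    [0,0,-0.4],
    [0,0,-0.2],
    [0,0,-0.14],
    [0,0,0],
    [0,0,0],
    [0,0,0]
  ],
  "twist": [0,0,0,0,0,0,0,0,0,0,0,0]
}}

```text
time_s: 23.15
tcp_pos: [0.4604, -0.138, -0.0137]
tool_rot: [-0.101, 0.995, -0.001, 0.001]
ft_force: [0.5, 0.3, -0.3]
opening: 0.0754
finger_force: 0.0
```

Request:
{"fn": "drive_tool", "kwargs": {
  "grip": [30,30,30,30,30,30,30,30],
  "travel": [
    [0,0,0],
    [0,0,0],
    [0,0,0],
    [0,0,0],
    [0,0,0],
    [0,0,0],
    [0,0,0],
    [0,0,0]
  ],
  "twist": [0,0,0,0,0,0,0,0]
}}

```text
time_s: 23.82
tcp_pos: [0.4601, -0.1379, -0.0142]
tool_rot: [-0.101, 0.995, -0.0, 0.0]
ft_force: [-0.2, -0.1, 5.9]
opening: 0.0403
finger_force: 42.3
```

Request:
{"fn": "drive_tool", "kwargs": {
  "grip": [30,30,30,30,30,30,30,30,30,30,30,30],
  "travel": [
    [0,0,0.7],
    [0,0,1],
    [0,0,1],
    [0.1,0.6,1],
    [0.18,1,1],
    [0.18,1,1],
    [0.18,1,1],
    [0.18,1,0.7],
    [0.18,1,0],
    [0.18,1,0],
    [0.18,1,0],
    [0.18,1,0]
  ],
  "twist": [0,0,0,0,0,0,0,0,0,0,0,0]
}}

```text
time_s: 24.82
tcp_pos: [0.4973, 0.0787, 0.1691]
tool_rot: [-0.101, 0.995, 0.0, -0.001]
ft_force: [-0.8, -0.3, -1.3]
opening: 0.0403
finger_force: 41.6
```

Request:
{"fn": "drive_tool", "kwargs": {
  "grip": [30,30,30,30,30,30,30,30,30,30,30,30],
  "travel": [
    [0.18,1,0],
    [0.18,1,0],
    [0.18,1,0],
    [0.18,1,0],
    [0.18,1,0],
    [0.18,1,0],
    [0.18,1,0],
    [0.18,0.6,0],
    [0.15,0,0],
    [0,0,0],
    [0,0,0],
    [0,0,0]
  ],
  "twist": [0,0,0,0,0,0,0,0,0,0,0,0]
}}

```text
time_s: 25.82
tcp_pos: [0.5374, 0.2663, 0.1696]
tool_rot: [-0.1, 0.995, -0.0, -0.001]
ft_force: [0.7, -0.0, -1.5]
opening: 0.04
finger_force: 41.6
```

```bash
python3 - <<'E'
from h import *
np.set_printoptions(precision=4,suppress=True)
s=look('w12');C=shift(load('w12'));a=cv2.imread('pics/w12.png');t=s['tcp_pos']
pn=np.array([t[0],t[1],t[2]+.0152+.022]);u,v=proj(C,pn);print("nut pred",u,v)
for q in circ(a,u,v,60,25,40): print("nut hole",q,ray(C,q[0],q[1],pn[2])[:2])
u,v=proj(C,(.5396,.305,.117));print("bush pred",u,v)
for q in circ(a,u,v,60,26,42): print("bush",q,ray(C,q[0],q[1],.117)[:2])
E
```

```text
25.8167 [0.5374 0.2663 0.1696] [-179.9758   -0.069  -168.503 ]
nut pred 309.4535770305749 330.45629267198933
nut hole (np.float32(312.5), np.float32(335.5), np.float32(36.0)) [0.539  0.2677]
nut hole (np.float32(310.5), np.float32(327.5), np.float32(39.4)) [0.5363 0.2665]
nut hole (np.float32(307.5), np.float32(334.5), np.float32(31.6)) [0.539 0.266]
bush pred 379.77687029341695 270.5862750997852
bush (np.float32(373.5), np.float32(253.5), np.float32(38.1)) [0.5309 0.2994]
bush (np.float32(374.5), np.float32(248.5), np.float32(35.9)) [0.528  0.2993]
bush (np.float32(382.5), np.float32(270.5), np.float32(28.6)) [0.5393 0.3064]
bush (np.float32(379.5), np.float32(248.5), np.float32(39.1)) [0.5275 0.3019]
bush (np.float32(368.5), np.float32(244.5), np.float32(28.0)) [0.5265 0.2956]
bush (np.float32(369.5), np.float32(252.5), np.float32(39.2)) [0.5307 0.2972]
```

```bash
python3 - <<'E'
from h import *
a=cv2.imread('pics/w12.png')
cv2.imwrite('pics/c12.png',cv2.resize(a[190:410,220:500],(764,600),interpolation=cv2.INTER_CUBIC))
E
```

```text
(no output)
```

View pics/c12.png

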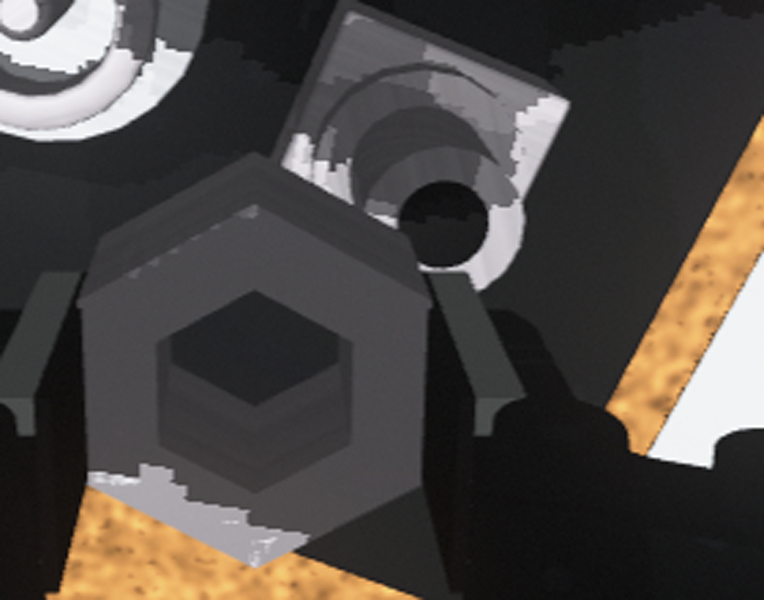

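```bash
python3 - <<'E'
from h import *
np.set_printoptions(precision=4,suppress=True)
for dz in(.002,.004,.006):
    C=shift(load('w12'),dz);n=ray(C,313.3,333.7,.1696+.0372);b=ray(C,382.4,272.1,.117);print(n,b,b-n)
E
```

```text
[0.5373 0.2676 0.2068] [0.5395 0.3061 0.117 ] [ 0.0023  0.0385 -0.0898]
[0.5383 0.2678 0.2068] [0.5402 0.3066 0.117 ] [ 0.0019  0.0388 -0.0898]
[0.5393 0.268  0.2068] [0.5408 0.3071 0.117 ] [ 0.0015  0.039  -0.0898]
```

Request:
{"fn": "drive_tool", "kwargs": {
  "grip": [30,30,30,30,30,30,30,30,30,30,30,30],
  "travel": [
    [0.04,0.8,0],
    [0.04,0.75,0],
    [0,0,-0.3],
    [0,0,-0.6],
    [0,0,-0.6],
    [0,0,-0.6],
    [0,0,-0.3],
    [0,0,-0.2],
    [0,0,-0.1],
    [0,0,0],
    [0,0,0],
    [0,0,0]
  ],
  "twist": [0,0,0,0,0,0,0,0,0,0,0,0]
}}

```text
time_s: 26.87
tcp_pos: [0.5404, 0.3063, 0.1039]
tool_rot: [-0.101, 0.995, 0.0, 0.001]
ft_force: [0.1, 0.1, -1.4]
opening: 0.04
finger_force: 41.6
```

Request:
{"fn": "drive_tool", "kwargs": {
  "grip": [30,30,30],
  "travel": [
    [0,0,-0.04],
    [0,0,0],
    [0,0,0]
  ],
  "twist": [0,0,0]
}}

```text
time_s: 27.12
tcp_pos: [0.5399, 0.3062, 0.102]
tool_rot: [-0.101, 0.995, 0.0, 0.0]
ft_force: [-0.5, 0.5, -0.7]
opening: 0.0402
finger_force: 41.6
```

Request:
{"fn": "drive_tool", "kwargs": {
  "grip": [30,30,30,30],
  "travel": [
    [-0.02,-0.04,-0.03],
    [0,0,-0.02],
    [0,0,0],
    [0,0,0]
  ],
  "twist": [0,0,0,0]
}}

```text
time_s: 27.45
tcp_pos: [0.5392, 0.3051, 0.1003]
tool_rot: [-0.101, 0.995, -0.0, -0.0]
ft_force: [0.3, -0.4, -1.2]
opening: 0.0398
finger_force: 41.6
```

Request:
{"fn": "drive_tool", "kwargs": {
  "grip": [30,30,30],
  "travel": [
    [0,0,-0.04],
    [0,0,0],
    [0,0,0]
  ],
  "twist": [0,0,0]
}}

```text
time_s: 27.7
tcp_pos: [0.5394, 0.3052, 0.0998]
tool_rot: [-0.101, 0.995, 0.0, 0.0]
ft_force: [0.3, -0.5, 1.7]
opening: 0.0398
finger_force: 41.8
```

Request:
{"fn": "drive_tool", "kwargs": {
  "grip": [56,56,56,56,56,56,56,56,56,56,56,56],
  "travel": [
    [0,0,0],
    [0,0,0],
    [0,0,0],
    [0,0,0.2],
    [0,0,0.8],
    [0,0,1],
    [0,0,1],
    [0,-1,1],
    [0.1,-1,0],
    [0.1,-1,0],
    [0.1,-1,0],
    [0.1,-1,0]
  ],
  "twist": [0,0,0,0,0,0,0,0,0,0,0,0]
}}

```text
time_s: 28.7
tcp_pos: [0.5494, 0.1791, 0.2002]
tool_rot: [-0.101, 0.995, 0.0, 0.001]
ft_force: [-0.4, -0.1, 0.6]
opening: 0.0559
finger_force: 0.0
```

Request:
{"fn": "drive_tool", "kwargs": {
  "grip": [56,56,56,56,56,56,56,56,56,56,56,56],
  "travel": [
    [0.1,-1,0],
    [0.1,-1,0],
    [0.1,-1,0],
    [0.1,-1,0],
    [0.1,-1,0],
    [0.1,-1,0],
    [0.1,-1,0],
    [0.1,-1,0],
    [0.1,-1,0],
    [0.1,-1,0],
    [0.1,-1,0],
    [0.1,-1,0]
  ],
  "twist": [0,0,0,0,0,0,0,0,0,0,0,0]
}}

```text
time_s: 29.7
tcp_pos: [0.5793, -0.1212, 0.1999]
tool_rot: [-0.101, 0.995, -0.0, 0.0]
ft_force: [0.0, 0.0, 0.2]
opening: 0.0557
finger_force: 0.0
```

Request:
{"fn": "drive_tool", "kwargs": {
  "grip": [56,56,56,56,56,56,56,56],
  "travel": [
    [0.1,-1,0],
    [0.1,-1,0],
    [0.1,-1,0],
    [0.1,-1,0],
    [0,-0.9,0],
    [0,0,0],
    [0,0,0],
    [0,0,0]
  ],
  "twist": [0,0,0,0,0,0,0,0]
}}

```text
time_s: 30.37
tcp_pos: [0.5892, -0.2418, 0.1995]
tool_rot: [-0.101, 0.995, 0.0, 0.0]
ft_force: [-0.8, -0.6, -0.1]
opening: 0.0557
finger_force: 0.0
```

```bash
python3 - <<'E'
from h import *
s=look('w13');a=cv2.imread('pics/w13.png');C=shift(load('w13'))
print(proj(C,(.598,-.297,.031)),proj(C,(.5845,-.186,.016)))
E
```

```text
30.3667 [ 0.58923182 -0.24184944  0.19950369] [ 1.79970801e+02  1.05282032e-02 -1.68440516e+02]
[241.17750883 208.14911298] [377.8731853  215.29184454]
```

```bash
python3 - <<'E'
from h import *
np.set_printoptions(precision=1,suppress=True)
for nm,p,win in(("hold",(.598,-.297,.031),48),("nutS",(.5845,-.186,.016),30)):
  for thr in(120,170,205):
    C,hull,A,uv=blob('w13',p,win,lambda c:((c[...,1]<70)&(c[...,2]>thr)).astype(np.uint8)*255)
    W=np.array([ray(C,*q,p[2])[:2]*1000 for q in hull]).astype(np.float32)
    e=cv2.approxPolyDP(W,2.0,True)[:,0]
    print(nm,thr,A,cv2.minAreaRect(W),"\n",e.tolist())
E
```

```text
hold 120 4043.5 ((606.4943237304688, -304.8734130859375), (64.49818420410156, 63.515892028808594), 11.500809669494629) 
 [[573.44921875, -304.2091064453125], [604.3787841796875, -275.82635498046875], [616.8151245117188, -270.36480712890625], [634.2937622070312, -279.757080078125], [644.4277954101562, -329.5638427734375], [599.93115234375, -335.3340148925781]]
hold 170 2167.5 ((603.002197265625, -296.3085632324219), (56.13279724121094, 27.776506423950195), 42.736812591552734) 
 [[573.6051025390625, -304.9743957519531], [605.1889038085938, -275.6849670410156], [616.1517944335938, -271.3048400878906], [628.8876342773438, -283.1455383300781], [622.312255859375, -297.37579345703125], [592.1712036132812, -325.22503662109375]]
hold 205 2113.0 ((603.0381469726562, -296.19976806640625), (55.77417755126953, 27.28057861328125), 42.4301643371582) 
 [[574.686767578125, -306.3858337402344], [603.0813598632812, -277.67999267578125], [616.976806640625, -271.1593017578125], [628.8876342773438, -283.1455383300781], [622.9797973632812, -296.4515380859375], [592.0137329101562, -324.45147705078125]]
nutS
[... 433 characters left out ...]
688, -185.3583984375), (26.925458908081055, 24.140846252441406), 61.645111083984375) 
 [[571.099853515625, -184.91287231445312], [577.4480590820312, -173.89990234375], [588.5501098632812, -172.79864501953125], [598.1264038085938, -185.15830993652344], [591.7355346679688, -197.0657958984375], [577.8280639648438, -196.92758178710938]]
nutS 205 636.0 ((584.4666137695312, -185.62742614746094), (26.362157821655273, 23.747020721435547), 62.276973724365234) 
 [[571.26513671875, -185.7245635986328], [577.4480590820312, -173.89990234375], [591.5635986328125, -174.63568115234375], [598.1264038085938, -185.15830993652344], [592.404541015625, -196.0462188720703], [578.813720703125, -197.54708862304688]]
```

Request:
{"fn": "drive_tool", "kwargs": {
  "grip": [60,60,60,60,60,60,60,60,60,60,60,60],
  "travel": [
    [0.1,-0.6,-0.3],
    [0.1,-0.6,-0.5],
    [0.1,-0.6,-0.5],
    [0.08,-0.53,-0.5],
    [0,0,-0.5],
    [0,0,-0.5],
    [0,0,-0.5],
    [0,0,-0.5],
    [0,0,-0.5],
    [0,0,-0.5],
    [0,0,-0.2],
    [0,0,0]
  ],
  "twist": [0.75,0.75,0.75,0.75,0.75,0.75,0.7,0,0,0,0,0]
}}

```text
time_s: 31.42
tcp_pos: [0.5976, -0.2996, 0.0721]
tool_rot: [-0.364, 0.931, 0.001, -0.001]
ft_force: [1.0, 0.7, 0.8]
opening: 0.06
finger_force: 0.0
```

Request:
{"fn": "drive_tool", "kwargs": {
  "grip": [60,60,60,60,60,60,60,60,60],
  "travel": [
    [0,0,-0.5],
    [0,0,-0.7],
    [0,0,-0.7],
    [0,0,-0.6],
    [0,0,-0.4],
    [0,0,-0.2],
    [0,0,-0.15],
    [0,0,0],
    [0,0,0]
  ],
  "twist": [0,0,0,0,0,0,0,0,0]
}}

```text
time_s: 32.17
tcp_pos: [0.5993, -0.301, -0.0061]
tool_rot: [-0.365, 0.931, -0.0, 0.0]
ft_force: [-0.1, -0.7, -0.0]
opening: 0.0604
finger_force: 0.0
```

Request:
{"fn": "drive_tool", "kwargs": {
  "grip": [15,15,15,15,15,15,15,15,15],
  "travel": [
    [0,0,0],
    [0,0,0],
    [0,0,0],
    [0,0,0],
    [0,0,0],
    [0,0,0],
    [0,0,0],
    [0,0,0],
    [0,0,0]
  ],
  "twist": [0,0,0,0,0,0,0,0,0]
}}

```text
time_s: 32.92
tcp_pos: [0.5994, -0.301, -0.0057]
tool_rot: [-0.365, 0.931, -0.001, 0.0]
ft_force: [-0.8, 1.1, 5.6]
opening: 0.0268
finger_force: 41.5
```

Request:
{"fn": "drive_tool", "kwargs": {
  "grip": [15,15,15,15,15,15,15,15,15,15,15,15],
  "travel": [
    [0,0,0.7],
    [0,0,1],
    [0,0.4,1],
    [-0.2,1,1],
    [-0.2,1,1],
    [-0.2,1,1],
    [-0.2,1,0.5],
    [-0.2,1,0],
    [-0.2,1,0],
    [-0.2,1,0],
    [-0.2,1,0],
    [-0.2,1,0]
  ],
  "twist": [0,0,-0.7,-0.7,-0.7,-0.7,-0.7,-0.7,-0.7,-0.7,-0.7,-0.7]
}}

```text
time_s: 33.92
tcp_pos: [0.5522, -0.0642, 0.1463]
tool_rot: [-0.005, 1.0, 0.0, -0.001]
ft_force: [-0.0, -1.3, -2.8]
opening: 0.0268
finger_force: 40.5
```

Request:
{"fn": "drive_tool", "kwargs": {
  "grip": [15,15,15,15,15,15,15,15,15],
  "travel": [
    [-0.2,1,0],
    [-0.2,1,0],
    [-0.2,1,0],
    [-0.2,1,0],
    [-0.2,0.6,0],
    [0,0,0],
    [0,0,0],
    [0,0,0],
    [0,0,0]
  ],
  "twist": [-0.7,-0.7,-0.58,0,0,0,0,0,0]
}}

```text
time_s: 34.67
tcp_pos: [0.5287, 0.0485, 0.1476]
tool_rot: [0.097, 0.995, -0.0, -0.0]
ft_force: [0.1, -0.1, -2.4]
opening: 0.0272
finger_force: 40.6
```

```bash
python3 - <<'E'
from h import *
np.set_printoptions(precision=1,suppress=True)
s=look('w14');a=cv2.imread('pics/w14.png');C=shift(load('w14'))
ex=np.array([.981,-.194,0]);ey=np.array([.194,.981,0]);V=np.array([.4965,.122,.09])
for sx in(-.022,.022):
  for sy in(-.022,.022): print(proj(C,V+sx*ex+sy*ey))
h=cv2.cvtColor(a,cv2.COLOR_BGR2HSV);u,v=proj(C,V).astype(int)
c=h[v-70:v+70,u-70:min(u+70,640)]
for t in(170,210):
  m=((c[...,1]<60)&(c[...,2]>t)).astype(np.uint8)*255
  for k in sorted(cv2.findContours(m,cv2.RETR_EXTERNAL,cv2.CHAIN_APPROX_NONE)[0],key=cv2.contourArea)[-4:]:
    if cv2.contourArea(k)<60: continue
    q=cv2.approxPolyDP(cv2.convexHull(k),2,True)[:,0]+[u-70,v-70]
    print(t,cv2.contourArea(k),q.tolist(),[(ray(C,*p,.09)[:2]*1000).round(1).tolist() for p in q])
E
```

```text
34.6667 [0.5 0.  0.1] [-180.    -0.   168.8]
[398. 123.]
[484.7 122.9]
[393.8 208.4]
[476.3 208.3]
170 132.0 [[481, 192], [480, 207], [473, 208], [471, 194]] [[514.1, 142.6], [522.0, 141.3], [521.8, 137.6], [514.1, 137.3]]
170 814.0 [[411, 123], [407, 207], [398, 208], [401, 123]] [[472.0, 111.2], [514.5, 103.1], [514.1, 98.4], [471.0, 106.2]]
210 123.0 [[481, 192], [479, 208], [472, 207], [471, 194]] [[514.1, 142.6], [522.5, 140.8], [521.2, 137.2], [514.1, 137.3]]
```

Request:
{"fn": "drive_tool", "kwargs": {
  "grip": [15,15,15,15,15,15,15,15,15,15,15,15],
  "travel": [
    [-0.86,0.7,0],
    [-0.86,0.7,0],
    [-0.86,0.7,0],
    [-0.86,0.7,0],
    [-0.84,0.7,0],
    [0,0,-0.5],
    [0,0,-0.8],
    [0,0,-0.8],
    [0,0,-0.6],
    [0,0,-0.4],
    [0,0,0],
    [0,0,0]
  ],
  "twist": [0,0,0,0,0,0,0,0,0,0,0,0]
}}

```text
time_s: 35.72
tcp_pos: [0.4218, 0.1364, 0.0704]
tool_rot: [0.097, 0.995, -0.0, -0.0]
ft_force: [0.7, 0.4, -2.9]
opening: 0.0271
finger_force: 40.5
```

Request:
{"fn": "drive_tool", "kwargs": {
  "grip": [15,15,15,15,15,15,15],
  "travel": [
    [0,0,-0.4],
    [0,0,-0.3],
    [0,0,-0.2],
    [0,0,-0.1],
    [0,0,-0.06],
    [0,0,0],
    [0,0,0]
  ],
  "twist": [0,0,0,0,0,0,0]
}}

```text
time_s: 36.3
tcp_pos: [0.4219, 0.1369, 0.0443]
tool_rot: [0.097, 0.995, 0.0, 0.0]
ft_force: [0.2, 0.3, -3.7]
opening: 0.027
finger_force: 40.6
```

Request:
{"fn": "drive_tool", "kwargs": {
  "grip": [15,15,15,15],
  "travel": [
    [0,0,-0.04],
    [0,0,-0.03],
    [0,0,0],
    [0,0,0]
  ],
  "twist": [0,0,0,0]
}}

```text
time_s: 36.63
tcp_pos: [0.4218, 0.1369, 0.0425]
tool_rot: [0.097, 0.995, 0.0, 0.0]
ft_force: [-0.6, 0.3, -2.6]
opening: 0.0272
finger_force: 40.6
```

Request:
{"fn": "drive_tool", "kwargs": {
  "grip": [15,15,15,15],
  "travel": [
    [0,0,-0.04],
    [0,0,-0.03],
    [0,0,0],
    [0,0,0]
  ],
  "twist": [0,0,0,0]
}}

```text
time_s: 36.97
tcp_pos: [0.422, 0.1369, 0.0413]
tool_rot: [0.097, 0.995, 0.0, 0.0]
ft_force: [-3.0, -0.4, 3.6]
opening: 0.027
finger_force: 41.3
```

Request:
{"fn": "drive_tool", "kwargs": {
  "grip": [48,48,48,48,48,48,48,48,48,48,48,48],
  "travel": [
    [0,0,0],
    [0,0,0],
    [0,0,0],
    [0,0,0.2],
    [0,0,0.8],
    [0,0,1],
    [0,0,1],
    [0,0,1],
    [0.7,0,1],
    [0.8,0,1],
    [0,0,0],
    [0,0,0]
  ],
  "twist": [0,0,0,0,0,0,0,0,0,0,0,0]
}}

```text
time_s: 37.97
tcp_pos: [0.4609, 0.137, 0.193]
tool_rot: [0.097, 0.995, 0.0, 0.002]
ft_force: [-0.6, -0.5, -0.2]
opening: 0.0479
finger_force: 0.0
```

```bash
cat > hv.py <<'E'
from h import *
import sys
n=sys.argv[1]; s=look(n)
a=cv2.imread(f'pics/{n}.png');h=cv2.cvtColor(a,cv2.COLOR_BGR2HSV)
def show(nm,P,win,z):
  C=shift(load(n));u,v=proj(C,P).astype(int);x0,y0=max(u-win,0),max(v-win,0);c=h[y0:v+win,x0:u+win]
  for t in(110,160,205):
    m=((c[...,1]<60)&(c[...,2]>t)).astype(np.uint8)*255
    for k in sorted(cv2.findContours(m,cv2.RETR_EXTERNAL,cv2.CHAIN_APPROX_NONE)[0],key=cv2.contourArea)[-2:]:
      if cv2.contourArea(k)<80: continue
      W=np.array([ray(C,*p,z)[:2]*1000 for p in cv2.convexHull(k)[:,0]+[x0,y0]]).astype(np.float32)
      r=cv2.minAreaRect(W);print(nm,t,cv2.contourArea(k),np.round(r[0],1),np.round(r[1],1),round(r[2],1),np.round(cv2.approxPolyDP(W,1.5,True)[:,0]).tolist())
for arg in sys.argv[2:]:
  x,y,z,w=map(float,arg.split(','));show(arg,(x,y,z),int(w),z)
E
python3 hv.py w15 .4276,.1352,.08,50 .4965,.123,.09,50
```

```text
37.9667 [0.46091377 0.13698027 0.19300326] [179.92694005   0.21559776 168.85922789]
.4276,.1352,.08,50 110 3374.0 [426.7 136.7] [28.1 55.9] 78.7 [[402.0, 155.0], [445.0, 147.0], [455.0, 141.0], [452.0, 122.0], [439.0, 120.0], [397.0, 129.0]]
.4276,.1352,.08,50 160 1820.0 [427.  136.5] [27.8 55.3] 78.8 [[403.0, 155.0], [445.0, 147.0], [455.0, 141.0], [452.0, 122.0], [439.0, 120.0], [398.0, 133.0]]
.4276,.1352,.08,50 205 447.0 [448.7 132.1] [18.7 10.8] 78.8 [[445.0, 142.0], [456.0, 140.0], [452.0, 122.0], [442.0, 124.0]]
.4276,.1352,.08,50 205 920.0 [422.1 143.1] [16.  43.3] 80.1 [[402.0, 155.0], [445.0, 147.0], [442.0, 132.0], [401.0, 139.0]]
.4965,.123,.09,50 110 557.5 [500.7 141.4] [ 6.2 44.6] 79.2 [[479.0, 148.0], [523.0, 140.0], [522.0, 134.0], [478.0, 143.0]]
.4965,.123,.09,50 110 584.0 [493.5 103.6] [ 7.2 43.9] 78.8 [[473.0, 111.0], [516.0, 103.0], [514.0, 96.0], [471.0, 105.0]]
.4965,.123,.09,50 160 536.5 [501.  141.3] [ 6.1 43.9] 79.2 [[480.0, 148.0], [523.0, 140.0], [522.0, 134.0], [479.0, 142.0]]
.4965,.123,.09,50 160 541.0 [493.5 103.5] [ 6.7 43.9] 79.1 [[473.0, 111.0], [516.0, 103.0], [514.0, 96.0], [471.0, 105.0]]
.4965,.123,.09,50 205 507.5 [501.  141.2] [ 6.  43.9] 79.2 [[480.0, 148.0], [522.0, 140.0], [522.0, 135.0], [479.0, 142.0]]
.4965,.123,.09,50 205 509.0 [493.5 103.5] [ 6.3 43.9] 78.7 [[472.0, 110.0], [516.0, 102.0], [514.0, 96.0], [471.0, 105.0]]
```

Request:
{"fn": "drive_tool", "kwargs": {
  "grip": [48,48,48,48,48,48,48,48,48,48,48,48],
  "travel": [
    [0.38,-1,0],
    [0.38,-1,0],
    [0.38,-1,0],
    [0.38,-1,0],
    [0.38,-1,0],
    [0.38,-1,0],
    [0.38,-1,-0.4],
    [0.38,-1,-0.6],
    [0.38,-1,-0.6],
    [0.38,-1,-0.6],
    [0.38,-1,-0.6],
    [0.38,-1,-0.6]
  ],
  "twist": [0.2,0.2,0.2,0.2,0.2,0.2,0.2,0.2,0.2,0.2,0.2,0]
}}

```text
time_s: 39.02
tcp_pos: [0.5716, -0.1634, 0.1028]
tool_rot: [-0.018, 1.0, 0.001, -0.002]
ft_force: [0.1, 0.5, 0.7]
opening: 0.048
finger_force: 0.0
```

Request:
{"fn": "drive_tool", "kwargs": {
  "grip": [48,48,48,48,48],
  "travel": [
    [0.38,-0.94,0],
    [0,0,0],
    [0,0,0],
    [0,0,0],
    [0,0,0]
  ],
  "twist": [0,0,0,0,0]
}}

```text
time_s: 39.43
tcp_pos: [0.582, -0.1854, 0.1053]
tool_rot: [-0.019, 1.0, 0.0, -0.0]
ft_force: [-0.3, -0.8, -0.7]
opening: 0.0482
finger_force: 0.0
```

```bash
python3 hv.py w16 .5845,-.1858,.016,45
```

```text
39.4333 [ 0.58203847 -0.18539616  0.10527494] [ 1.79962876e+02 -4.76334263e-02 -1.77867767e+02]
.5845,-.1858,.016,45 110 1324.5 [ 585.1 -186.4] [25.1 28.1] 32.3 [[571.0, -187.0], [578.0, -175.0], [591.0, -173.0], [599.0, -186.0], [593.0, -198.0], [578.0, -199.0]]
.5845,-.1858,.016,45 160 1277.5 [ 584.9 -186.6] [27.7 24.7] 2.6 [[571.0, -188.0], [578.0, -175.0], [591.0, -174.0], [599.0, -185.0], [593.0, -198.0], [579.0, -199.0]]
.5845,-.1858,.016,45 205 1234.0 [ 585.2 -186.4] [27.  24.4] 2.1 [[572.0, -186.0], [578.0, -175.0], [591.0, -174.0], [599.0, -186.0], [592.0, -198.0], [578.0, -199.0]]
```

Request:
{"fn": "drive_tool", "kwargs": {
  "grip": [48,48,48,48,48,48,48,48,48,48,48],
  "travel": [
    [0.12,-0.08,-0.5],
    [0,0,-0.8],
    [0,0,-0.8],
    [0,0,-0.8],
    [0,0,-0.7],
    [0,0,-0.4],
    [0,0,-0.3],
    [0,0,-0.2],
    [0,0,-0.1],
    [0,0,0],
    [0,0,0]
  ],
  "twist": [0,0,0,0,0,0,0,0,0,0,0]
}}

```text
time_s: 40.4
tcp_pos: [0.5864, -0.1889, -0.0084]
tool_rot: [-0.018, 1.0, -0.0, 0.001]
ft_force: [0.1, 0.1, -0.2]
opening: 0.0481
finger_force: 0.0
```

Request:
{"fn": "drive_tool", "kwargs": {
  "grip": [15,15,15,15,15,15,15,15],
  "travel": [
    [0,0,0],
    [0,0,0],
    [0,0,0],
    [0,0,0],
    [0,0,0],
    [0,0,0],
    [0,0,0],
    [0,0,0]
  ],
  "twist": [0,0,0,0,0,0,0,0],
  "force": 30
}}

```text
time_s: 41.07
tcp_pos: [0.5865, -0.189, -0.0082]
tool_rot: [-0.018, 1.0, -0.0, 0.001]
ft_force: [-1.3, 0.5, 6.4]
opening: 0.0228
finger_force: 29.8
```

Request:
{"fn": "drive_tool", "kwargs": {
  "grip": [15,15,15,15,15,15,15,15,15,15,15,15],
  "travel": [
    [0,0,0.6],
    [0,0,1],
    [0,0.6,1],
    [-0.15,1,1],
    [-0.15,1,1],
    [-0.15,1,0.9],
    [-0.15,1,0],
    [-0.15,1,0],
    [-0.15,1,0],
    [-0.15,1,0],
    [-0.15,1,0],
    [-0.15,1,0]
  ],
  "twist": [0,0,0,0.32,0.32,0.32,0.32,0.32,0.32,0.32,0.32,0.26]
}}

```text
time_s: 42.07
tcp_pos: [0.551, 0.0526, 0.1273]
tool_rot: [-0.166, 0.986, 0.0, -0.001]
ft_force: [0.1, 0.3, -0.6]
opening: 0.0225
finger_force: 29.5
```

Request:
{"fn": "drive_tool", "kwargs": {
  "grip": [15,15,15,15,15,15,15,15,15],
  "travel": [
    [0,1,0],
    [0,1,0],
    [0,0.44,0],
    [0,0,-0.6],
    [0,0,-0.8],
    [0,0,-0.7],
    [0,0,-0.4],
    [0,0,0],
    [0,0,0]
  ],
  "twist": [0,0,0,0,0,0,0,0,0]
}}

```text
time_s: 42.82
tcp_pos: [0.5515, 0.112, 0.065]
tool_rot: [-0.165, 0.986, 0.0, -0.001]
ft_force: [-0.1, 0.1, -1.1]
opening: 0.0223
finger_force: 29.5
```

Request:
{"fn": "drive_tool", "kwargs": {
  "grip": [15,15,15,15,15,15,15,15],
  "travel": [
    [0.04,0,-0.3],
    [0,0,-0.3],
    [0,0,-0.2],
    [0,0,-0.1],
    [0,0,-0.06],
    [0,0,0],
    [0,0,0],
    [0,0,0]
  ],
  "twist": [0,0,0,0,0,0,0,0]
}}

```text
time_s: 43.48
tcp_pos: [0.5533, 0.1124, 0.042]
tool_rot: [-0.165, 0.986, -0.0, 0.0]
ft_force: [0.8, -0.3, 0.3]
opening: 0.022
finger_force: 29.5
```

Request:
{"fn": "drive_tool", "kwargs": {
  "grip": [15,15,15],
  "travel": [
    [0,0,-0.04],
    [0,0,0],
    [0,0,0]
  ],
  "twist": [0,0,0]
}}

```text
time_s: 43.73
tcp_pos: [0.553, 0.1124, 0.0407]
tool_rot: [-0.165, 0.986, -0.0, 0.0]
ft_force: [-0.1, -0.0, -0.4]
opening: 0.0222
finger_force: 29.5
```

Request:
{"fn": "drive_tool", "kwargs": {
  "grip": [15,15,15,15],
  "travel": [
    [0,0,-0.03],
    [0,0,-0.02],
    [0,0,0],
    [0,0,0]
  ],
  "twist": [0,0,0,0]
}}

```text
time_s: 44.07
tcp_pos: [0.5529, 0.1124, 0.0393]
tool_rot: [-0.165, 0.986, -0.0, -0.0]
ft_force: [0.2, 0.4, -0.1]
opening: 0.0228
finger_force: 29.5
```

Request:
{"fn": "drive_tool", "kwargs": {
  "grip": [15,15,15],
  "travel": [
    [0,0,-0.03],
    [0,0,0],
    [0,0,0]
  ],
  "twist": [0,0,0]
}}

```text
time_s: 44.32
tcp_pos: [0.5531, 0.1124, 0.0388]
tool_rot: [-0.165, 0.986, -0.0, 0.0]
ft_force: [0.3, -0.1, -0.1]
opening: 0.0225
finger_force: 29.6
```

Request:
{"fn": "drive_tool", "kwargs": {
  "grip": [15,15,15],
  "travel": [
    [0,0,-0.03],
    [0,0,0],
    [0,0,0]
  ],
  "twist": [0,0,0]
}}

```text
time_s: 44.57
tcp_pos: [0.5531, 0.1124, 0.0387]
tool_rot: [-0.165, 0.986, -0.0, -0.0]
ft_force: [-2.9, -0.8, 5.7]
opening: 0.0225
finger_force: 30.1
```

Contact. Release, rise and check from above.

Request:
{"fn": "drive_tool", "kwargs": {
  "grip": [32,32,32,32,32,32,32,32,32,32,32,32],
  "travel": [
    [0,0,0],
    [0,0,0],
    [0,0,0],
    [0,0,0.2],
    [0,0,0.8],
    [0,0,1],
    [0,0,1],
    [0,0,1],
    [0,0.2,1],
    [0,0.3,1],
    [0,0,0],
    [0,0,0]
  ],
  "twist": [0,0,0,0,0,0,0,0,0,0,0,0]
}}

```text
time_s: 45.57
tcp_pos: [0.5542, 0.1252, 0.1903]
tool_rot: [-0.165, 0.986, -0.0, 0.002]
ft_force: [0.1, 0.2, -0.9]
opening: 0.0315
finger_force: 0.0
```

```bash
python3 hv.py w17 .550,.112,.065,35 .4965,.123,.09,42 .4268,.1366,.08,45
```

```text
45.5667 [0.55423819 0.12524858 0.19028922] [-179.93725542    0.24982016 -160.96703373]
.550,.112,.065,35 110 638.0 [552.  112.5] [24.7 26.3] 49.4 [[538.0, 108.0], [544.0, 123.0], [554.0, 127.0], [564.0, 118.0], [561.0, 103.0], [549.0, 99.0]]
.550,.112,.065,35 160 472.5 [554.5 113.3] [19.7 26.4] 8.0 [[549.0, 99.0], [546.0, 103.0], [544.0, 123.0], [554.0, 126.0], [563.0, 119.0], [561.0, 104.0]]
.550,.112,.065,35 205 436.5 [554.5 113.6] [19.6 25.7] 7.5 [[549.0, 100.0], [546.0, 103.0], [544.0, 123.0], [554.0, 126.0], [564.0, 118.0], [561.0, 104.0]]
.4965,.123,.09,42 110 527.5 [499. 142.] [ 6.4 40.2] 78.9 [[479.0, 143.0], [492.0, 147.0], [516.0, 142.0], [518.0, 135.0]]
.4965,.123,.09,42 110 636.0 [494.2 103.8] [ 6.9 41.1] 79.3 [[475.0, 111.0], [515.0, 102.0], [504.0, 99.0], [477.0, 104.0]]
.4965,.123,.09,42 160 457.5 [499.7 141.8] [ 5.7 38.8] 79.1 [[480.0, 143.0], [489.0, 147.0], [515.0, 142.0], [518.0, 135.0]]
.4965,.123,.09,42 160 596.5 [494.2 103.8] [ 6.6 41.1] 79.1 [[475.0, 111.0], [515.0, 102.0], [504.0, 99.0], [477.0, 104.0]]
.4965,.123,.09,42 205 557.5 [494.3 103.6] [ 6.2 40.8] 79.7 [[475.0, 110.0], [515.0, 102.0], [505.0, 99.0], [477.0, 104.0]]
.4268,.1366,.08,45 110 3845.0 [426.  137.2] [28.4 56. ] 78.8 [[401.0, 153.0], [406.0, 156.0], [443.0, 148.0], [451.0, 142.0], [454.0, 134.0], [452.0, 123.0], [437.0, 121.0], [410.0, 126.0]]
.4268,.1366,.08,45 160 536.5 [447.5 133. ] [19.1 11. ] 79.1 [[441.0, 125.0], [444.0, 143.0], [451.0, 142.0], [453.0, 135.0], [451.0, 123.0]]
.4268,.1366,.08,45 160 3102.5 [420.  138.7] [27.7 43.9] 78.8 [[401.0, 153.0], [408.0, 155.0], [443.0, 148.0], [438.0, 122.0], [410.0, 127.0]]
.4268,.1366,.08,45 205 818.5 [422.1 149.2] [11.1 43.3] 88.4 [[401.0, 153.0], [407.0, 155.0], [444.0, 147.0], [404.0, 144.0]]
```

Request:
{"fn": "drive_tool", "kwargs": {
  "grip": [32,32,32,32,32,32,32,32,32],
  "travel": [
    [0,0.5,1],
    [0,1,1],
    [0,1,1],
    [0,1,0.5],
    [0,1,0],
    [0,1,0],
    [0,0,0],
    [0,0,0],
    [0,0,0]
  ],
  "twist": [-0.8,-0.8,-0.8,-0.8,-0.8,-1,0,0,0]
}}

```text
time_s: 46.37
tcp_pos: [0.5524, 0.2617, 0.2734]
tool_rot: [0.095, 0.995, -0.001, -0.001]
ft_force: [0.2, -0.6, 0.8]
opening: 0.0322
finger_force: 0.0
```

```bash
python3 - <<'E'
from h import *
look('w18');a=cv2.imread('pics/w18.png');b=cams.grab_frame('side');c=cams.grab_frame('scene')
o=np.zeros((600,800,3),np.uint8)
o[:360,:800]=cv2.resize(a[90:320,60:571],(800,360),interpolation=cv2.INTER_CUBIC)
o[360:,:400]=cv2.resize(b[120:240,180:380],(400,240),interpolation=cv2.INTER_CUBIC)
o[360:,400:]=cv2.resize(c[220:346,350:560],(400,240),interpolation=cv2.INTER_CUBIC)
cv2.imwrite('pics/c18.png',o)
E
```

```text
46.3667 [0.55239604 0.26165228 0.27336074] [-1.79883069e+02 -1.50077439e-01  1.69049693e+02]
```

View pics/c18.png

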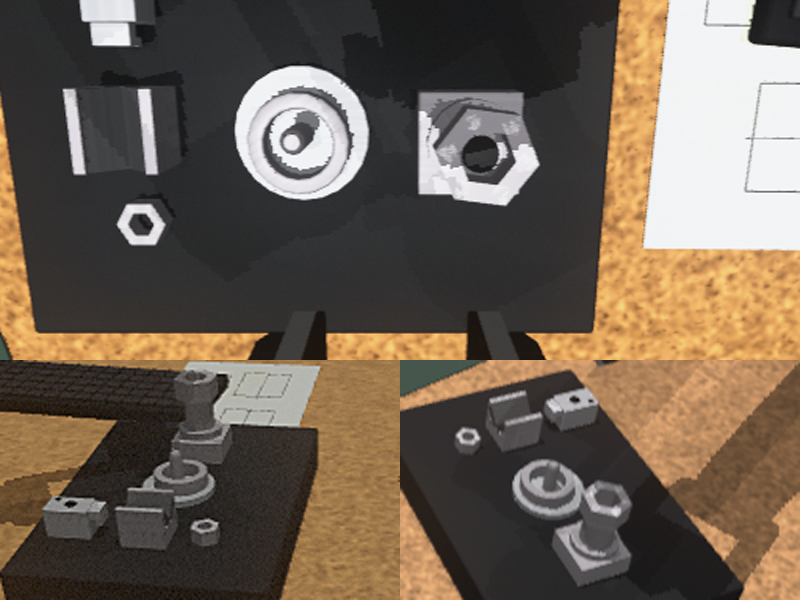

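```bash
python3 -c "
from station import ticket
print(ticket.hand_in())"
```

```text
the job is handed in; nothing more can be done
None
```

The job is handed in after about 46 s of robot time. All five parts were placed in the order asked, and the calculator and mouse were never touched: the ring is about 2 mm off the post's centre, the V-block gaps are about 22 mm, and both parts beside it are centred within 1 mm.

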